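# Set the pot lane with the plug gauge and load it

## Task

Set the small pot lane up for today's pots: stand the plug gauge in the lane opposite the eccentric bolt and turn the bolt until the gauge slides freely but with no more than about a millimetre of play, and prove it by sliding the gauge along the lane floor up to the end stop. Then put the gauge back upright in its round stand, and stand all the small white black-lidded pots from the desk upright in the lane, leaving the setting, the loupe, the screwdriver and the blower as they are.

Things in the scene. Friction and masses are not known exactly. Their poses are not given: they have to be found in the camera images.
- lane: Pot lane, fixed: grey base 160 x 250 mm, white lane floor 15 mm high. Origin: centre of underside; y runs along the lane, x across it from the bolt to the fixed rail. Lane between the fixed rail (face at x = 55 mm) and the moving rail; tops 33 mm high. The end at y = -125 mm is closed by a dark stop, 33 mm high, inner face at y = -113 mm; the other end is open. Grip things above the rails.
- lane_floor (a point): Point on the lane floor, fixed to the lane: x = 34 mm, y = 0, z = 15 mm in the lane's frame, same axes; it lies midway between the rails when they stand 42 mm apart.
- rail: Moving rail of the lane, 14 mm thick, top 33 mm high. Origin: middle of its inner face, 24 mm above the desk, axes as the lane's. Rail gap = 55 mm minus this point's x in the lane's frame. It moves across the lane only as the bolt turns.
- bolt_head (a point): Centre of the eccentric bolt's dark hexagon head on its upright axis (x = -45, y = 0, z = 45 mm in the lane's frame): 24 mm across flats, 28 mm across corners, flats 34 to 55 mm above the desk. The point's axes turn with the bolt and equal the lane's at bolt angle 0; flats are square to its y axis and to the directions 60 and 120 deg from it. Plate and cam below it are at most 24 mm high.
- bolt (a joint): Angle of the eccentric bolt, rad, -1.2 to 1.2, growing anticlockwise seen from above. It carries an 8 mm eccentric that moves the rail: gap between the rails = 44 mm - 8 mm x sin(angle), so anticlockwise narrows the lane (about 51 mm at -1.2, 37 mm at 1.2). Stays where it is left; about 0.1 N m turns it.
- gauge: Plug gauge of turned steel: a round plug 42 mm in diameter and 20 mm high with an upright ribbed handle, 16 mm in diameter, from 20 to 72 mm height; 0.22 kg. Origin: centre of its underside, z up along the handle. Starts upright in its stand.
- gauge_stand: Black round stand for the gauge, fixed to the desk, 72 mm in diameter and 16 mm high, with a round recess about 51 mm wide whose floor is 6 mm above the desk. Origin: centre of its underside.
- pot_a: White screw-lid pot, 39 mm in diameter (39.2 at its black lid, 38 below), 42 mm high, about 0.07 kg, standing on the desk at first; origin: centre of its underside, z up. Two to four such pots are there; absent ones read None from the start.
- pot_b: White screw-lid pot, 39 mm in diameter (39.2 at its black lid, 38 below), 42 mm high, about 0.07 kg, standing on the desk at first; origin: centre of its underside, z up. Two to four such pots are there; absent ones read None from the start.
- pot_c: White screw-lid pot, 39 mm in diameter (39.2 at its black lid, 38 below), 42 mm high, about 0.07 kg, standing on the desk at first; origin: centre of its underside, z up. Two to four such pots are there; absent ones read None from the start.
- pot_d: White screw-lid pot, 39 mm in diameter (39.2 at its black lid, 38 below), 42 mm high, about 0.07 kg, standing on the desk at first; origin: centre of its underside, z up. Two to four such pots are there; absent ones read None from the start.
- eye_loupe: Bystander: black eye loupe, 34 mm in diameter, 32 mm high, on the desk beyond the lane, to its right. Origin at its underside.
- small_driver: Bystander: thin watch screwdriver, 101 mm long, lying on the desk between robot and lane.
- blower: Bystander: black rubber dust blower, 52 mm in diameter, 100 mm high, standing beyond the lane.
Things that resemble listed ones, but are neither listed nor needed, are in the scene too. Leave any yellow look-alike of the pot_a alone. What is shaped like the pot_c but pink is not meant.

How it is judged:
On the way, in this order (a step that is already met when the one before it is completed fails the run):
1. the gauge stands on the lane floor, opposite the bolt or nearer the open end, and the gap between the rails is set to 41.4 to 43.4 mm (x of gauge in the frame of lane_floor between -0.006 and 0.006 m and z of gauge in the frame of lane_floor between -0.004 and 0.004 m and angle between gauge's own z axis and vertical below 0.08 rad and y of gauge in the frame of lane_floor between -0.025 and 0.11 m and x of rail in the frame of lane between 0.0116 and 0.0136 m), for 0.2 s.
2. the gauge slides along the lane floor towards the end stop (x of gauge in the frame of lane_floor between -0.006 and 0.006 m and z of gauge in the frame of lane_floor between -0.004 and 0.004 m and angle between gauge's own z axis and vertical below 0.08 rad and y of gauge in the frame of lane_floor between -0.085 and -0.035 m), for 0.05 s.
3. the gauge stands at the end stop (within 10 mm), the gap is still 41.4 to 43.4 mm and the moving rail does not pinch it (under 8 N) (x of gauge in the frame of lane_floor between -0.006 and 0.006 m and z of gauge in the frame of lane_floor between -0.004 and 0.004 m and angle between gauge's own z axis and vertical below 0.08 rad and y of gauge in the frame of lane_floor below -0.082 m and x of rail in the frame of lane between 0.0116 and 0.0136 m and contact force between gauge and rail below 8 N), for 0.2 s.
4. the gauge is back upright in its stand (horizontal distance between gauge and gauge_stand below 0.006 m and z of gauge in the frame of gauge_stand between 0.002 and 0.009 m and angle between gauge's own z axis and vertical below 0.08 rad), for 0.2 s.
At the end, for the whole second after the job is handed in: Rail gap 41.4 to 43.4 mm; gauge upright in the recess of its stand, within 6 mm of its centre; every pot present upright on the lane floor between the rails, centre at most 118 mm from the lane's middle towards the open end; all released and at rest (all of step 4 and x of rail in the frame of lane between 0.0116 and 0.0136 m and linear speed of each of gauge, pot_a, pot_b, pot_c, pot_d below 0.03 m/s and x of pot_a in the frame of lane_floor between -0.009 and 0.009 m and y of pot_a in the frame of lane_floor between -0.115 and 0.118 m and z of pot_a in the frame of lane_floor between -0.004 and 0.004 m and angle between each of pot_a, pot_b, pot_c, pot_d's own z axis and vertical below 0.1 rad and x of pot_b in the frame of lane_floor between -0.009 and 0.009 m and y of pot_b in the frame of lane_floor between -0.115 and 0.118 m and z of pot_b in the frame of lane_floor between -0.004 and 0.004 m and x of pot_c in the frame of lane_floor between -0.009 and 0.009 m and y of pot_c in the frame of lane_floor between -0.115 and 0.118 m and z of pot_c in the frame of lane_floor between -0.004 and 0.004 m and x of pot_d in the frame of lane_floor between -0.009 and 0.009 m and y of pot_d in the frame of lane_floor between -0.115 and 0.118 m and z of pot_d in the frame of lane_floor between -0.004 and 0.004 m); the robot touches nothing.
It fails at once if the loupe, the screwdriver or the blower is moved by more than 30 mm (distance of any of eye_loupe, small_driver, blower from where it was at the start of the episode above 0.03 m).
Of pot_a, pot_b, pot_c, pot_d only 2 to 4 are there at a start; the rules pass over those that are not, and their reading is None.
At some moment in a run one of pot_a, pot_b, pot_c, pot_d may be knocked a few centimetres aside while the robot is not near it.
It also fails if it takes over 210 s, if anything falls off the work surface, if the arm or the gripper's body presses on something with over 40 N, if the wrist force passes 120 N, or if a joint passes its speed limit or range.

## Robot

A 6-joint arm with a two-finger parallel gripper is mounted at the origin on a cart in front of the work surface, level with it; the furniture and walls round the work are solid. World frame = base frame: x ahead of the robot, y to its left, z up, the work surface at z = 0. Lengths are in m, angles in rad, forces in N, time in s.
With the tool pointing down it reaches from about 0.375 to 0.9 m from the base axis. Payload 3.1 kg.
Tool frame: the origin (TCP) lies between the finger pads; the fingertips stand 17 mm ahead of it and the grasp point (between the pads) lies 2 mm behind it; z points along the fingers, y is the line along which they close (so a half turn about z gives the same grasp; the last joint's range is limited). The gripper opens to 85 mm and grips with 20 to 120 N. Pads are 22 mm wide; open, the fingers measure 114 mm over their backs; the gripper's body (76 mm by 85 mm) begins 54 mm behind the grasp point. The pads swing forward as they close: fully open they stand 13 mm farther back than shut.
Start: joints at [-1.44, 0.527, 1.433, -0, 1.181, -0.178], TCP at [0.19, -0.595, 0.248] pointing down, gripper open.
Joint ranges: [-3.08, 3.08], [-0.75, 2.2], [0.22, 2.44], [-1.43, 4.57], [0, 2.65], [-2.85, 2.85]. Speed limits (rad/s): [2.79, 2.79, 3.14, 3.14, 3.14, 3.14].

## Interface

Orientations are given as a unit quaternion [x, y, z, w].
In Python, from station import sense, vision, order gives the robot as it stands.
- The arm moves only by the shell command python3 -m crank 'ROWS' [OPENING] [FORCE]. ROWS is JSON, a list of rows, each an object with "dp": the shift along the world's x, y, z in units of 30 mm (1.0 is 30 mm), a list of three; "angular": the turn, a rotation vector about the world's x, y, z in degrees, a list of three. In form: [{"dp": [dx, dy, dz], "angular": [ax, ay, az]}, ...]. A call has 1 to 20 rows; each row shifts and turns the commanded pose from where the row before left it; what a row does not reach is not made up. A row lasts 1/10 s, in which the tool goes at most 50 mm and 8.59 degrees, less where a joint would pass 70% of its speed; a pose out of reach is approached as far as the arm can. A call is refused whole if a number of a shift passes 1 or a number of a turn 8.59, either way. A call with a gripper value outside its range is refused whole. OPENING is the closure, from 0 (fully open) to 1 (shut), set as the call begins (- or left out, the last holds). The fingers move at their own pace and stop on an object; FORCE is the grip in N (left out, the last holds). Time passes only in rows, so rows that do not move let the fingers close. It gives the time, the measured TCP pose, the force, the opening and the grip force at its end, in the units of the state.
- sense(): the state, without advancing time (a new reading comes with each control period).
- vision.snapshot(name): name is "scene" or "side" or "wrist"; returns a dict with "image" (420x560x3 uint8, blue, green, red), "range_z" (420x560 float32, m along the optical axis (not along the pixel's ray), 0 where there is no reading), "mtx" (3x3 intrinsics, pixels), "pose" (4x4, takes a point from camera to world coordinates); the wrist camera has in their place "mount" (4x4, takes a point from camera to tool coordinates, whose origin is the TCP and whose axes are the flange's). Camera axes: x right, y down, z forward; pixel columns grow to the right and rows downward; lengths in m; the calibration is good to about 2 mm. A picture is of the moment at which its call begins: read the wrist's pose just before it.
- order.sign_off(): hands the job in; it is judged then, once.
The state is a dict: "t": time; "q": joint angles; "qd": joint speeds; "tau": joint torques, N m; "tcp_pos": TCP position; "tool_rot": TCP orientation; "force": force on the tool from outside, world axes, zero at the start; "ft_torque": the same for the moment, N m; "finger_gap": opening from 0.0 (shut) to 1.0 (fully open); "gripper_force": force on a finger pad.
Only numpy, scipy, OpenCV 4.12 (cv2) and the standard library are available. Lean on these libraries where they do the work, as an engineer would, in place of code of your own. Each camera call takes 0.05 s, during which the arm holds its last target. There are 200 camera calls.

## Working session

There is one attempt and no reset: what is moved stays moved. The work goes in short steps, Python scripts to look and compute and a shell command to move; the robot and the scene stay as the last step left them, time stands still between calls to the robot, and variables do not carry over. Pictures are saved under pics/ and viewed, at most 14 in all, crops included, and the job is handed in when it is done.

```bash
ls; mkdir -p pics; python3 - <<'E'
from station import sense, vision, order
import cv2, numpy as np
print(sense())
for n in ("scene","side"):
    s=vision.snapshot(n); cv2.imwrite(f"pics/{n}0.png",s["image"]); np.savez(f"{n}0.npz",**s)
    print(n,s["mtx"],s["pose"])
E
```

```text
pics
{'t': 0.0, 'q': array([-1.44051476e+00,  5.28431717e-01,  1.43390705e+00,  1.01464727e-05,
        1.18140405e+00, -1.78495915e-01]), 'qd': array([-0.0025441 ,  0.00039297, -0.00233342, -0.00022016, -0.00022676,
       -0.00118986]), 'tau': array([-9.66424923e-04, -4.42345190e+01, -1.78025222e+01, -3.29736513e-04,
        8.54531187e-03, -1.17690894e-05]), 'tcp_pos': array([ 0.18987686, -0.59474343,  0.24735324]), 'tool_rot': array([ 9.88105438e-01,  1.53774144e-01,  3.06046463e-05, -1.07465454e-03]), 'force': array([-0.72046379,  1.31735977,  0.4616692 ]), 'ft_torque': array([ 0.02175755, -0.02719955,  0.01606123]), 'gripper_force': 0.0, 'finger_gap': 0.9968292433914647}
scene [[420.38649975   0.         270.98805871]
 [  0.         420.38649975 208.69686104]
 [  0.           0.           1.        ]] [[-0.49945772 -0.50692856  0.70254211 -0.22162522]
 [-0.86616104  0.30859453 -0.39310873  0.42243792]
 [-0.01752261 -0.80485579 -0.59321169  0.7003387 ]
 [ 0.          0.          0.          1.        ]]
side [[457.18073022   0.         277.97326825]
 [  0.         457.18073022 203.64653336]
 [  0.           0.           1.        ]] [[ 0.99984666 -0.0163585  -0.00625001  0.53357395]
 [-0.00537936 -0.62655657  0.77935738 -0.9757576 ]
 [-0.0166651  -0.77920425 -0.62654849  0.8291771 ]
 [ 0.          0.          0.          1.        ]]
```

View pics/scene0.png

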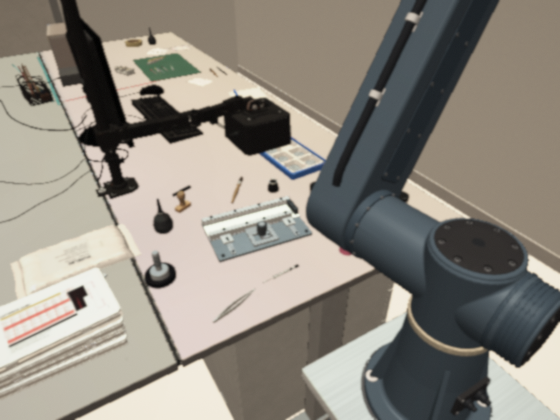

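View pics/side0.png

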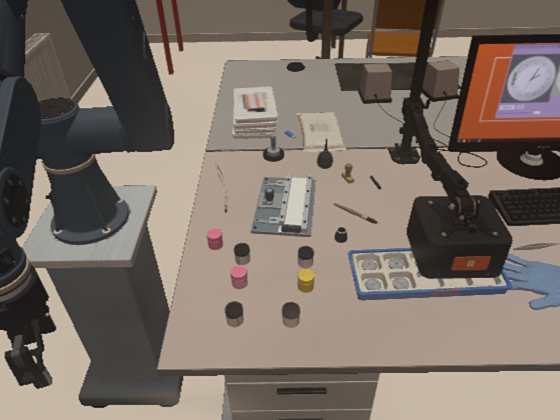

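The side view shows four black-lidded pots at about (242,253), (306,257), (234,313) and (291,314). The lane is at (285,205) with its bolt at (270,193), the gauge at (273,150), pinks at (214,239) and (239,277), and the yellow one at (306,281).

```bash
cat > h.py <<'E'
import numpy as np, cv2
from scipy.spatial.transform import Rotation as R
from station import sense, vision
def cloud(s,T=None):
    T=s["pose"] if T is None else T
    d=s["range_z"]; v,u=np.mgrid[:d.shape[0],:d.shape[1]]
    K=s["mtx"]; c=np.stack([(u-K[0,2])/K[0,0]*d,(v-K[1,2])/K[1,1]*d,d],-1)
    p=c@T[:3,:3].T+T[:3,3]; p[d==0]=np.nan; return p
def ray(s,uv,z,T=None):
    T=s["pose"] if T is None else T
    uv=np.atleast_2d(uv).astype(float);K=s["mtx"]
    c=np.c_[(uv[:,0]-K[0,2])/K[0,0],(uv[:,1]-K[1,2])/K[1,1],np.ones(len(uv))]@T[:3,:3].T
    return T[:3,3]+c*((z-T[2,3])/c[:,2])[:,None]
def wrist():
    st=sense(); s=vision.snapshot("wrist"); T=np.eye(4)
    T[:3,:3]=R.from_quat(st["tool_rot"]).as_matrix(); T[:3,3]=st["tcp_pos"]
    return s,T@s["mount"]
def state():
    st=sense(); e=R.from_quat(st["tool_rot"]).as_matrix()
    print("t",round(st["t"],2),"tcp",st["tcp_pos"].round(4),"y axis",np.degrees(np.arctan2(e[1,1],e[0,1])).round(2),"z",e[:,2].round(3),"gap",round(st["finger_gap"],3),"F",st["force"].round(1),"q6",st["q"][5].round(2))
E
python3 - <<'E'
from h import *
s=dict(np.load("side0.npz")); p=cloud(s); z=p[...,2]
print("desk z",np.nanmedian(z[290:300,180:370]))
img=s["image"]
m=((z>0.025)&(z<0.12)).astype(np.uint8); m[:, :190]=0;m[:130]=0;m[330:]=0;m[:,400:]=0
n,l,st,c=cv2.connectedComponentsWithStats(m)
for i in range(1,n):
    if st[i,4]<25: continue
    q=p[l==i]; zt=np.nanpercentile(q[:,2],95); k=q[q[:,2]>zt-.006]
    print(i,st[i],"zt",zt.round(4),"c",((k.min(0)+k.max(0))/2).round(4),"ext",(k.max(0)-k.min(0)).round(3),img[l==i].mean(0).round())
x0,y0,w,h=195,130,165,200
cv2.imwrite("pics/crop1.png",cv2.resize(img[y0:y0+h,x0:x0+w],None,fx=3,fy=3,interpolation=cv2.INTER_CUBIC))
E
```

```text
desk z 0.001169505100779844
1 [233 130  42   4 115] zt 0.0367 c [0.4406 0.423  0.0346] ext [0.14  0.018 0.008] [101. 111. 123.]
5 [267 134  12  20 127] zt 0.0788 c [0.5087 0.3081 0.0773] ext [0.013 0.023 0.008] [100. 104. 108.]
6 [317 138  16  27 201] zt 0.0852 c [0.6736 0.245  0.0903] ext [0.006 0.009 0.022] [56. 61. 67.]
8 [344 163   8  11  68] zt 0.057 c [0.7376 0.1682 0.0564] ext [0.018 0.018 0.009] [ 68.  88. 108.]
9 [277 172  35  60 698] zt 0.0374 c [0.5757 0.0379 0.037 ] ext [0.101 0.259 0.011] [135. 139. 141.]
13 [264 188  10  16 120] zt 0.0591 c [0.4983 0.0436 0.0569] ext [0.022 0.031 0.007] [76. 79. 80.]
25 [336 226  10   9  53] zt 0.0348 c [ 0.6875 -0.0938  0.0322] ext [0.025 0.03  0.007] [ 90.  96. 103.]
26 [206 229  16  15 195] zt 0.045 c [ 0.3598 -0.1149  0.0431] ext [0.036 0.038 0.008] [110. 101. 173.]
28 [233 243  16  16 204] zt 0.0448 c [ 0.4327 -0.1694  0.0425] ext [0.037 0.037 0.007] [52. 57. 64.]
29 [297 246  16  16 214] zt 0.0455 c [ 0.5894 -0.1837  0.0433] ext [0.037 0.036 0.007] [53. 59. 65.]
30 [347 248  53  48 518] zt 0.0294 c [ 0.7595 -0.234   0.0286] ext [0.131 0.15  0.007] [137. 116. 106.]
38 [230 265  17  18 241] zt 0.0449 c [ 0.431  -0.2441  0.0435] ext [0.038 0.041 0.009] [115. 106. 177.]
39 [379 267  17   8  40] zt 0.028 c [ 0.7804 -0.2358  0.0268] ext [0.038 0.025 0.004] [153. 171. 180.]
41 [297 269  17  18 247] zt 0.0449 c [ 0.5866 -0.2593  0.0425] ext [0.037 0.037 0.007] [ 71. 147. 173.]
57 [224 301  19  20 289] zt 0.0451 c [ 0.4274 -0.3526  0.043 ] ext [0.038 0.039 0.008] [54. 59. 67.]
58 [281 302  19  20 287] zt 0.0449 c [ 0.5494 -0.3564  0.0428] ext [0.038 0.039 0.007] [61. 67. 75.]
```

View pics/crop1.png

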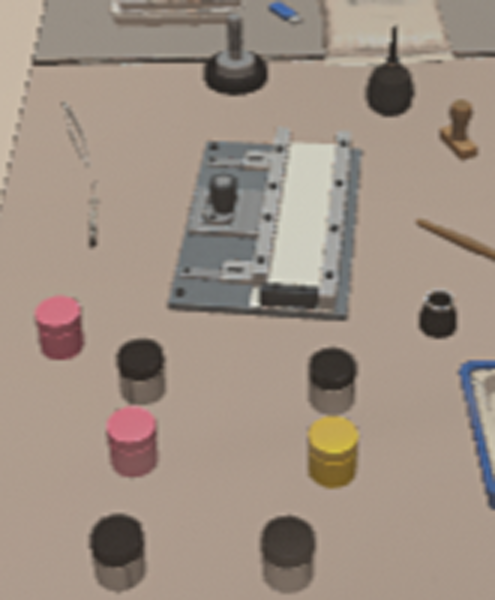

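```bash
python3 -m crank '[{"dp":[0.5,1,0.1],"angular":[0,0,3.6]},{"dp":[0.5,1,0.1],"angular":[0,0,3.6]},{"dp":[0.5,1,0.1],"angular":[0,0,3.6]},{"dp":[0.5,1,0.1],"angular":[0,0,3.6]},{"dp":[0.5,1,0.1],"angular":[0,0,3.6]},{"dp":[0.5,1,0.1],"angular":[0,0,3.6]},{"dp":[0.5,1,0.1],"angular":[0,0,3.6]},{"dp":[0.5,1,0.1],"angular":[0,0,3.6]},{"dp":[0.5,1,0.1],"angular":[0,0,3.6]},{"dp":[0.5,1,0.1],"angular":[0,0,3.6]},{"dp":[0.5,1,0.1],"angular":[0,0,3.6]},{"dp":[0.5,1,0.1],"angular":[0,0,3.6]},{"dp":[0.5,1,0.1],"angular":[0,0,3.6]},{"dp":[0.5,1,0.1],"angular":[0,0,3.6]},{"dp":[0.5,1,0.1],"angular":[0,0,3.6]},{"dp":[0.5,1,0.1],"angular":[0,0,3.6]},{"dp":[0.5,1,0.1],"angular":[0,0,3.6]},{"dp":[0.5,1,0.1],"angular":[0,0,3.6]},{"dp":[0.5,1,0.1],"angular":[0,0,3.6]},{"dp":[0.5,1,0.1],"angular":[0,0,3.6]}]' 0
python3 -m crank '[{"dp":[0.3,1,0],"angular":[0,0,0]},{"dp":[0,0,0],"angular":[0,0,0]},{"dp":[0,0,0],"angular":[0,0,0]}]'
python3 - <<'E'
from h import *
s,T=wrist(); state(); np.savez("w1.npz",T=T,**s); print(s["mtx"],s["mount"].round(4))
cv2.imwrite("pics/w1.png",s["image"])
E
```

```text
t: 2.1
tcp_pos: [0.4901, 0.006, 0.3081]
tool_rot: [0.708, 0.706, -0.0, -0.0]
force: [1.0, -1.0, -0.2]
finger_gap: 0.996
gripper_force: 0.0
t: 2.4
tcp_pos: [0.4985, 0.0351, 0.3078]
tool_rot: [0.708, 0.706, -0.001, -0.0]
force: [-0.6, -0.6, -0.8]
finger_gap: 0.998
gripper_force: 0.0
t 2.45 tcp [0.4985 0.0344 0.3079] y axis -0.28 z [-0.001 -0.    -1.   ] gap 0.998 F [ 0.1  0.6 -0.3] q6 -0.15
[[293.79691411   0.         281.06032947]
 [  0.         293.79691411 209.5228356 ]
 [  0.           0.           1.        ]] [[-1.000e-04 -9.535e-01 -3.015e-01  7.670e-02]
 [ 1.000e+00 -5.000e-04  1.300e-03 -7.000e-04]
 [-1.400e-03 -3.015e-01  9.535e-01 -1.255e-01]
 [ 0.000e+00  0.000e+00  0.000e+00  1.000e+00]]
```

View pics/w1.png

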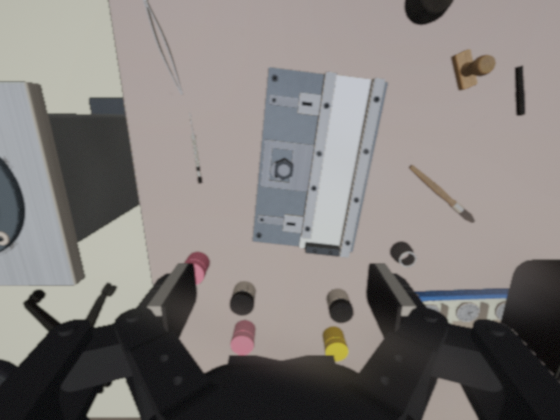

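The wrist view shows the lane upright in the picture with its base running from (270,68) to (253,242). The hex bolt is at (284,169), the stop at (322,249) at the lower end, and the open end is at the top. I'm going closer.

```bash
python3 -m crank '[{"dp":[0.2,-0.4,-0.9],"angular":[0,0,0]},{"dp":[0.2,-0.4,-0.9],"angular":[0,0,0]},{"dp":[0.2,-0.4,-0.9],"angular":[0,0,0]},{"dp":[0.1,-0.4,-0.9],"angular":[0,0,0]},{"dp":[0,-0.2,-0.9],"angular":[0,0,0]},{"dp":[0,0,0],"angular":[0,0,0]},{"dp":[0,0,0],"angular":[0,0,0]},{"dp":[0,0,0],"angular":[0,0,0]}]' 0
python3 - <<'E'
from h import *
s,T=wrist(); state(); np.savez("w2.npz",T=T,**s)
im=s["image"]
cv2.imwrite("pics/w2.png",cv2.resize(im[0:300,130:430],None,fx=2,fy=2,interpolation=cv2.INTER_CUBIC))
E
```

```text
t: 3.25
tcp_pos: [0.5207, -0.0198, 0.1747]
tool_rot: [0.709, 0.705, 0.001, 0.001]
force: [-0.0, -0.8, -0.1]
finger_gap: 1.0
gripper_force: 0.0
t 3.3 tcp [ 0.5208 -0.0196  0.1748] y axis -0.31 z [ 0.003 -0.001 -1.   ] gap 0.999 F [ 0.4  0.4 -0.8] q6 -0.25
```

View pics/w2.png

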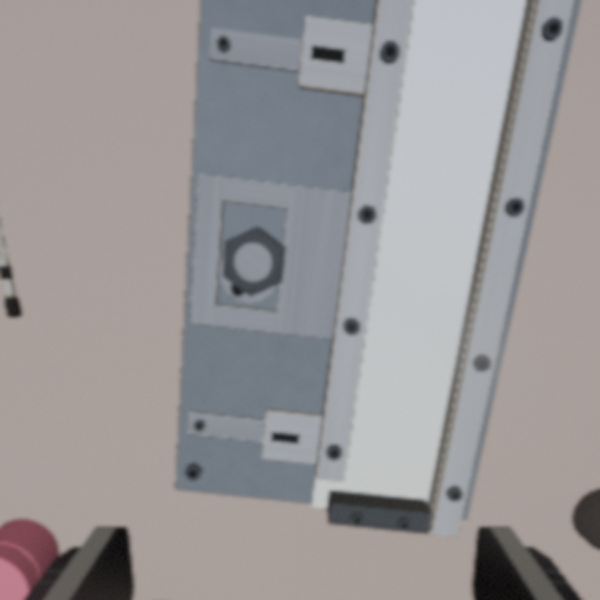

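The close view (2x crop, offset 130) shows the hexagon centred at crop (254,261) with its corners up and down. The white floor lies between the moving rail's edge, (413,0) to (346,480), and the fixed rail, (526,0) to (432,490). The stop is at (380,510).

```bash
python3 - <<'E'
from h import *
f=np.load("w2.npz"); s={k:f[k] for k in f.files}; T=s["T"]; im=s["image"]; g=cv2.GaussianBlur(im,(3,3),0).min(2).astype(float)
L=[];Rr=[]
for v in range(10,236,5):
    w=np.flatnonzero(g[v,300:400]>178)+300
    # run containing the floor centre
    c=int(np.interp(v,[0,245],[365,325]))
    if g[v,c]<175: continue
    a=c
    while g[v,a-1]>172:a-=1
    b=c
    while g[v,b+1]>172:b+=1
    sa=(172-g[v,a-1])/(g[v,a]-g[v,a-1]); sb=(g[v,b]-172)/(g[v,b]-g[v,b+1])
    L.append((a-1+sa,v));Rr.append((b+sb,v))
L=np.array(L);Rr=np.array(Rr)
print(len(L), g[120,290:400:4])
lp=ray(s,L,0.033,T);rp=ray(s,Rr,0.015,T)
def fit(p):
    for _ in range(3):
        k=np.polyfit(p[:,1],p[:,0],1); r=p[:,0]-np.polyval(k,p[:,1]); p=p[abs(r)<max(.0015,1*r.std())]
    return k,r.std()
kl,rl=fit(lp);kr,rr=fit(rp)
print("slopes",np.degrees(np.arctan([kl[0],kr[0]])),rl,rr,"gap mm",1000*(np.polyval(kr,.04)-np.polyval(kl,.04))*np.cos(np.arctan(kr[0])))
th=-np.arctan((kr[0]+kl[0])/2)  # lane yaw
# stop: dark; inner edge row of stop along column mid
m=((im.max(2)<95)).astype(np.uint8); 
n,l,st,c=cv2.connectedComponentsWithStats(m)
for i in range(1,n):
    if st[i,4]>150: print("dark",st[i],c[i])
# hexagon
i=l[int(131.5)-16:150,230:280]
hx=[j for j in range(1,n) if abs(c[j][0]-256)<8 and abs(c[j][1]-131)<8 and st[j,4]>80]
for j in hx:
    cnt,_=cv2.findContours((l==j).astype(np.uint8),cv2.RETR_EXTERNAL,cv2.CHAIN_APPROX_NONE)
    P=ray(s,cnt[0][:,0],0.055,T)[:,:2]; ctr=(P.max(0)+P.min(0))/2
    d=P-ctr; r=np.hypot(*d.T); a=np.arctan2(d[:,1],d[:,0]);
    ph=np.angle((np.exp(6j*a)*(r-r.mean())).sum())/6
    print("hex",ctr,"r",r.min(),r.max(),"corner dir mod60",np.degrees(ph),"bolt ang mod60",np.degrees(ph-th))
    print("closed poly centre",cv2.minEnclosingCircle(P.astype(np.float32)))
print("lane yaw deg",np.degrees(th))
ex=np.array([np.cos(th),np.sin(th)]);ey=np.array([-np.sin(th),np.cos(th)])
p0=np.array([np.polyval(kr,.04),.04])
for j in hx:
    print("x dist bolt->fixed rail (expect .100)",(p0-ctr)@ex)
p=cloud(s,T); z=p[...,2]; print("floor z",z[100,340:350],"rail z",z[100,312:320])
E
```

```text
46 [141. 140. 138. 134. 164. 166. 164. 172. 192. 193. 193. 193. 193. 193.
 193. 193. 193. 193. 193. 192. 121. 127. 162. 162. 162. 144. 141. 155.]
slopes [7.00063836 6.85690154] 0.0002846497812105451 5.9060823792271696e-05 gap mm 48.12186552595383
dark [   0   76   57  166 6315] [ 20.56896279 164.2989707 ]
dark [242 114  30  34 402] [256.56716418 130.38308458]
dark [520 197  22  19 217] [531.19815668 206.57603687]
dark [417 244  33  31 577] [430.63084922 256.78336222]
dark [294 246  52  20 775] [319.32903226 255.63225806]
dark [436 263  19  16 238] [445.06302521 270.4789916 ]
dark [    0   264   560   156 47530] [277.33345256 366.68851252]
dark [ 185  316   37   36 1020] [203.08039216 333.42843137]
hex [0.50107514 0.04609369] r 0.010581489008363585 0.01477706275196797 corner dir mod60 21.391097517760695 bolt ang mod60 28.319878426858647
closed poly centre ((0.5007317662239075, 0.04529215767979622), 0.014011071063578129)
lane yaw deg -6.928780909097954
x dist bolt->fixed rail (expect .100) 0.09940793472040232
floor z [0.01539217 0.01540728 0.01557784 0.01405761 0.01476577 0.0141226
 0.01435021 0.01389563 0.01512239 0.01607209] rail z [0.03250052 0.03283113 0.03376098 0.03353046 0.0343001  0.0318875
 0.03381273 0.03339603]
```

Gap is 48.1 mm and the hexagon reads −31.7°, which agree. The lane yaw is −6.9°. Now a look at the gauge from closer.

```bash
python3 -m crank '[{"dp":[0,0.7,0.4],"angular":[0,0,-3.3]},{"dp":[0,1,0.4],"angular":[0,0,-3.3]},{"dp":[0,1,0.3],"angular":[0,0,0]},{"dp":[0,1,0],"angular":[0,0,0]},{"dp":[-0.1,1,0],"angular":[0,0,0]},{"dp":[-0.1,1,0],"angular":[0,0,0]},{"dp":[-0.1,1,0],"angular":[0,0,0]},{"dp":[0,1,0],"angular":[0,0,0]},{"dp":[0,0.7,0],"angular":[0,0,0]},{"dp":[0,0,0],"angular":[0,0,0]},{"dp":[0,0,0],"angular":[0,0,0]},{"dp":[0,0,0],"angular":[0,0,0]}]' 0.4
python3 - <<'E'
from h import *
s,T=wrist(); state(); np.savez("w3.npz",T=T,**s)
im=s["image"]; cv2.imwrite("pics/w3.png",im)
p=cloud(s,T); z=p[...,2]
for lo,hi,name in ((.070,.086,"handle top"),(.0215,.030,"plug top"),(.012,.0195,"stand top")):
    k=(z>lo)&(z<hi)&(np.hypot(p[...,0]-.509,p[...,1]-.31)<.05); q=p[k]
    if len(q): print(name,len(q),q.mean(0).round(4),((q.max(0)+q.min(0))/2).round(4),(q.max(0)-q.min(0)).round(4))
m=(im.max(2)<70).astype(np.uint8); m[330:]=0
n,l,st,c=cv2.connectedComponentsWithStats(m)
for i in range(1,n):
    if st[i,4]>200:
        cnt,_=cv2.findContours((l==i).astype(np.uint8),cv2.RETR_EXTERNAL,cv2.CHAIN_APPROX_NONE)
        P=ray(s,cnt[0][:,0],0.016,T)[:,:2]; print(st[i],cv2.minEnclosingCircle(P.astype(np.float32)))
E
```

```text
t: 4.5
tcp_pos: [0.511, 0.232, 0.207]
tool_rot: [0.748, 0.663, 0.0, 0.0]
force: [0.1, -0.1, -0.4]
finger_gap: 0.597
gripper_force: 0.0
t 4.55 tcp [0.511  0.2318 0.2068] y axis -6.95 z [ 0.001 -0.    -1.   ] gap 0.597 F [-0.3  0.4 -0.2] q6 0.35
handle top 298 [0.5115 0.3094 0.0773] [0.5116 0.3092 0.0755] [0.0154 0.0157 0.0105]
plug top 1108 [0.512  0.3097 0.026 ] [0.5112 0.3094 0.0257] [0.041  0.0407 0.0054]
stand top 1770 [0.5119 0.3108 0.0155] [0.5116 0.3096 0.0152] [0.0702 0.0703 0.0063]
[512  35  48  13 311] ((0.7704869508743286, 0.3473493158817291), 0.02265245094895363)
[ 230   61  134   89 2684] ((0.539664089679718, 0.32947874069213867), 0.06830403953790665)
[ 61  80 164  27 957] ((0.3842754662036896, 0.3473493456840515), 0.08338629454374313)
[ 408  136   56   46 1790] ((0.6787593960762024, 0.24391165375709534), 0.0303574837744236)
[450 158  36  16 337] ((0.7142623662948608, 0.2322019636631012), 0.02030446194112301)
[541 205  14  47 378] ((0.8106145858764648, 0.1485881507396698), 0.03163035959005356)
[  34  241  199   89 8803] ((0.3186742067337036, 0.12255504727363586), 0.12811145186424255)
[ 330  255  136   75 3993] ((0.6434856653213501, 0.0817638710141182), 0.10387063771486282)
```

View pics/w3.png

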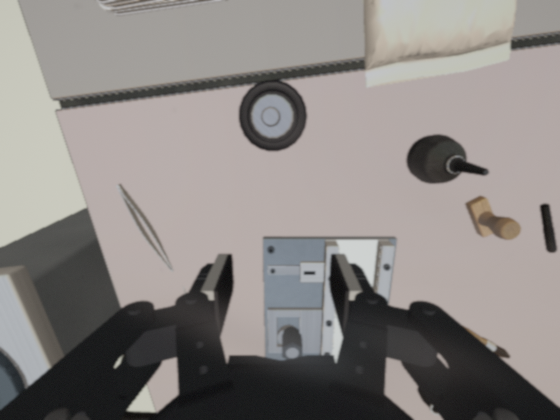

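The gauge stands centred in its stand at pixel (271,116), which is (0.5116, 0.3093). The handle top is at 78 mm as expected.

```bash
python3 -m crank '[{"dp":[0.02,0.87,0],"angular":[0,0,0]},{"dp":[0,0.87,0],"angular":[0,0,0]},{"dp":[0,0.85,0],"angular":[0,0,0]},{"dp":[0,0,-0.9],"angular":[0,0,0]},{"dp":[0,0,-0.9],"angular":[0,0,0]},{"dp":[0,0,-0.9],"angular":[0,0,0]},{"dp":[0,0,-0.9],"angular":[0,0,0]},{"dp":[0,0,-0.9],"angular":[0,0,0]},{"dp":[0,0,-0.4],"angular":[0,0,0]},{"dp":[0,0,0],"angular":[0,0,0]},{"dp":[0,0,0],"angular":[0,0,0]}]' 0.5
python3 -m crank '[{"dp":[0,0,0],"angular":[0,0,0]},{"dp":[0,0,0],"angular":[0,0,0]},{"dp":[0,0,0],"angular":[0,0,0]},{"dp":[0,0,0],"angular":[0,0,0]},{"dp":[0,0,0],"angular":[0,0,0]},{"dp":[0,0,0],"angular":[0,0,0]}]' 1 50
```

```text
t: 5.65
tcp_pos: [0.5124, 0.3101, 0.06]
tool_rot: [0.749, 0.663, 0.001, 0.0]
force: [-0.7, -0.0, 0.1]
finger_gap: 0.498
gripper_force: 0.0
t: 6.25
tcp_pos: [0.5123, 0.3106, 0.0607]
tool_rot: [0.748, 0.663, 0.001, 0.0]
force: [-1.4, -0.8, 6.4]
finger_gap: 0.173
gripper_force: 48.8
```

```bash
python3 -m crank '[{"dp":[0,0,0.5],"angular":[0,0,0]},{"dp":[0,0,0.9],"angular":[0,0,0]},{"dp":[0,0,0.4],"angular":[0,0,0]},{"dp":[0.3,-0.89,0],"angular":[0,0,0]},{"dp":[0.3,-0.89,0],"angular":[0,0,0]},{"dp":[0.3,-0.89,0],"angular":[0,0,0]},{"dp":[0.3,-0.89,0],"angular":[0,0,0]},{"dp":[0.3,-0.89,0],"angular":[0,0,0]},{"dp":[0.3,-0.89,0],"angular":[0,0,0]},{"dp":[0.3,-0.89,0],"angular":[0,0,0]},{"dp":[0.28,-0.88,0],"angular":[0,0,0]},{"dp":[0,0,-0.4],"angular":[0,0,0]},{"dp":[0,0,0],"angular":[0,0,0]},{"dp":[0,0,0],"angular":[0,0,0]},{"dp":[0,0,0],"angular":[0,0,0]}]'
python3 - <<'E'
from h import *
state()
s,T=wrist(); np.savez("w4.npz",T=T,**s); cv2.imwrite("pics/w4.png",s["image"])
a=vision.snapshot("side"); cv2.imwrite("pics/s4.png",cv2.resize(a["image"][120:270,230:380],None,fx=4,fy=4,interpolation=cv2.INTER_CUBIC))
p=cloud(a); B=np.array([.5009,.0457]);th=np.radians(-6.93);ex=np.array([np.cos(th),np.sin(th)]);ey=np.array([-np.sin(th),np.cos(th)])
E
```

```text
t: 7.75
tcp_pos: [0.5824, 0.0981, 0.1013]
tool_rot: [0.748, 0.664, -0.0, -0.0]
force: [-0.2, 1.3, -2.6]
finger_gap: 0.173
gripper_force: 49.0
t 7.75 tcp [0.5824 0.0981 0.1013] y axis -6.83 z [-0.001  0.    -1.   ] gap 0.173 F [-0.2  1.3 -2.6] q6 0.1
```

View pics/s4.png

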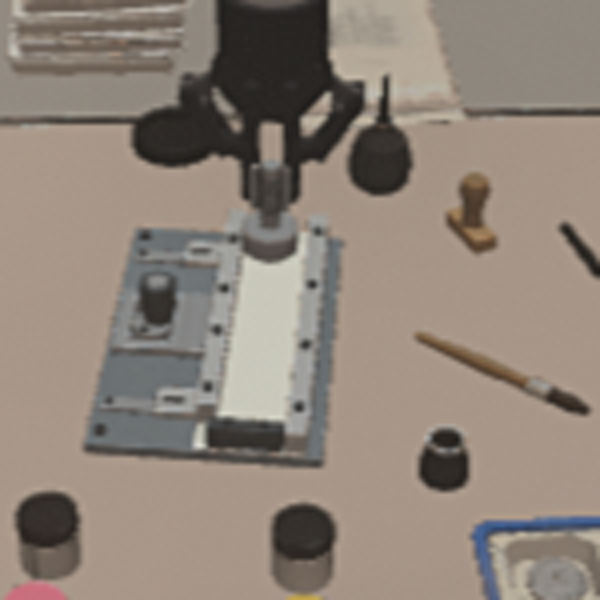

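The gauge hangs over the lane between the rails at crop (270,235). I'm lowering it.

```bash
python3 -m crank '[{"dp":[0.05,0,-0.2],"angular":[0,0,0]},{"dp":[0,0,-0.3],"angular":[0,0,0]},{"dp":[0,0,-0.2],"angular":[0,0,0]},{"dp":[0,0,-0.2],"angular":[0,0,0]},{"dp":[0,0,0],"angular":[0,0,0]},{"dp":[0,0,0],"angular":[0,0,0]}]'
python3 -m crank '[{"dp":[0,0,-0.1],"angular":[0,0,0]},{"dp":[0,0,-0.04],"angular":[0,0,0]},{"dp":[0,0,0],"angular":[0,0,0]},{"dp":[0,0,0],"angular":[0,0,0]}]'
```

```text
t: 8.45
tcp_pos: [0.5843, 0.097, 0.0739]
tool_rot: [0.748, 0.663, -0.0, -0.0]
force: [-0.3, -0.2, -2.8]
finger_gap: 0.173
gripper_force: 49.0
t: 8.85
tcp_pos: [0.5845, 0.097, 0.0702]
tool_rot: [0.748, 0.663, 0.0, 0.0]
force: [0.1, -0.2, -2.8]
finger_gap: 0.174
gripper_force: 49.0
```

```bash
python3 -m crank '[{"dp":[0,0,-0.03],"angular":[0,0,0]},{"dp":[0,0,0],"angular":[0,0,0]}]'; python3 -m crank '[{"dp":[0,0,0],"angular":[0,0,0]},{"dp":[0,0,0],"angular":[0,0,0]},{"dp":[0,0,0],"angular":[0,0,0]},{"dp":[0,0,0],"angular":[0,0,0]},{"dp":[0,0,0.5],"angular":[0,0,0]},{"dp":[0,0,1],"angular":[0,0,0]},{"dp":[0,0,1],"angular":[0,0,0]},{"dp":[0,0,0],"angular":[0,0,0]},{"dp":[0,0,0],"angular":[0,0,0]}]' 0.5
```

```text
t: 9.05
tcp_pos: [0.5847, 0.097, 0.0698]
tool_rot: [0.748, 0.663, 0.0, 0.0]
force: [-0.9, 0.2, 0.8]
finger_gap: 0.17
gripper_force: 49.6
t: 9.95
tcp_pos: [0.585, 0.097, 0.1458]
tool_rot: [0.748, 0.663, 0.001, 0.001]
force: [0.6, 0.0, 0.1]
finger_gap: 0.498
gripper_force: 0.0
```

```bash
python3 -m crank '[{"dp":[-0.7,-0.43,0],"angular":[0,0,-1]},{"dp":[-0.7,-0.43,0],"angular":[0,0,-0.3]},{"dp":[-0.7,-0.43,0],"angular":[0,0,0]},{"dp":[-0.7,-0.42,0],"angular":[0,0,0]},{"dp":[0,0,-0.9],"angular":[0,0,0]},{"dp":[0,0,-0.6],"angular":[0,0,0]},{"dp":[0,0,0],"angular":[0,0,0]},{"dp":[0,0,0],"angular":[0,0,0]},{"dp":[0,0,0],"angular":[0,0,0]}]' 0.6; python3 - <<'E'
from h import *
state()
E
```

```text
t: 10.85
tcp_pos: [0.5009, 0.0457, 0.0996]
tool_rot: [0.756, 0.655, 0.0, 0.0]
force: [-1.2, 0.3, -0.1]
finger_gap: 0.404
gripper_force: 0.0
t 10.85 tcp [0.5009 0.0457 0.0996] y axis -8.2 z [ 0.001 -0.    -1.   ] gap 0.404 F [-1.2  0.3 -0.1] q6 0.01
```

```bash
python3 -m crank '[{"dp":[0,0,-0.6],"angular":[0,0,0]},{"dp":[0,0,-0.6],"angular":[0,0,0]},{"dp":[0,0,-0.5],"angular":[0,0,0]},{"dp":[0,0,0],"angular":[0,0,0]},{"dp":[0,0,0],"angular":[0,0,0]}]' && python3 -m crank '[{"dp":[0,0,0],"angular":[0,0,0]},{"dp":[0,0,0],"angular":[0,0,0]},{"dp":[0,0,0],"angular":[0,0,0]},{"dp":[0,0,0],"angular":[0,0,0]},{"dp":[0,0,0],"angular":[0,0,0]}]' 1 40; python3 - <<'E'
from h import *
state()
E
```

```text
t: 11.35
tcp_pos: [0.5009, 0.0458, 0.0488]
tool_rot: [0.756, 0.655, 0.0, 0.0]
force: [-0.0, 0.4, 0.2]
finger_gap: 0.4
gripper_force: 0.0
t: 11.85
tcp_pos: [0.5012, 0.0457, 0.0493]
tool_rot: [0.756, 0.655, 0.001, 0.001]
force: [-1.3, -0.7, 5.6]
finger_gap: 0.273
gripper_force: 40.5
t 11.85 tcp [0.5012 0.0457 0.0493] y axis -8.2 z [ 0.002 -0.    -1.   ] gap 0.273 F [-1.3 -0.7  5.6] q6 0.01
```

```bash
python3 -m crank '[{"dp":[0,0,0],"angular":[0,0,4.2]},{"dp":[0,0,0],"angular":[0,0,4.2]},{"dp":[0,0,0],"angular":[0,0,4.2]},{"dp":[0,0,0],"angular":[0,0,4.2]},{"dp":[0,0,0],"angular":[0,0,4.2]},{"dp":[0,0,0],"angular":[0,0,4.2]},{"dp":[0,0,0],"angular":[0,0,4.2]},{"dp":[0,0,0],"angular":[0,0,4.2]},{"dp":[0,0,0],"angular":[0,0,4.2]},{"dp":[0,0,0],"angular":[0,0,3.9]},{"dp":[0,0,0],"angular":[0,0,0]},{"dp":[0,0,0],"angular":[0,0,0]}]'; python3 - <<'E'
from h import *
state(); print(sense()["ft_torque"])
E
```

```text
t: 13.05
tcp_pos: [0.5018, 0.0458, 0.0493]
tool_rot: [0.473, 0.881, 0.001, 0.002]
force: [0.2, 1.4, 5.1]
finger_gap: 0.274
gripper_force: 40.5
t 13.05 tcp [0.5018 0.0458 0.0493] y axis 33.5 z [ 0.003 -0.    -1.   ] gap 0.274 F [0.2 1.4 5.1] q6 -0.72
[ 0.27447798 -0.00721367  0.11159448]
```

```bash
python3 -m crank '[{"dp":[0,0,0],"angular":[0,0,0]},{"dp":[0,0,0],"angular":[0,0,0]},{"dp":[0,0,0.6],"angular":[0,0,0]},{"dp":[0,0,0.9],"angular":[0,0,0]},{"dp":[0,0,0.9],"angular":[0,0,0]},{"dp":[0.2,-0.4,0.9],"angular":[0,0,-6.8]},{"dp":[0.3,-0.5,0.9],"angular":[0,0,-6.8]},{"dp":[0.4,-0.5,0],"angular":[0,0,-6.8]},{"dp":[0.4,-0.5,0],"angular":[0,0,-6.8]},{"dp":[0.4,-0.5,0],"angular":[0,0,-6.8]},{"dp":[0,0,0],"angular":[0,0,-6.5]},{"dp":[0,0,0],"angular":[0,0,0]},{"dp":[0,0,0],"angular":[0,0,0]},{"dp":[0,0,0],"angular":[0,0,0]}]' 0.6
python3 - <<'E'
from h import *
s,T=wrist(); state(); np.savez("w5.npz",T=T,**s); im=s["image"]
cv2.imwrite("pics/w5.png",cv2.resize(im[0:300,130:430],None,fx=2,fy=2,interpolation=cv2.INTER_CUBIC))
E
```

```text
t: 14.45
tcp_pos: [0.5509, -0.0259, 0.174]
tool_rot: [0.748, 0.663, -0.0, -0.0]
force: [1.3, 0.1, -0.1]
finger_gap: 0.403
gripper_force: 0.0
t 14.5 tcp [ 0.551  -0.0259  0.1741] y axis -6.91 z [-0.001  0.    -1.   ] gap 0.399 F [-0.2 -0.4  0.1] q6 -0.13
```

View pics/w5.png

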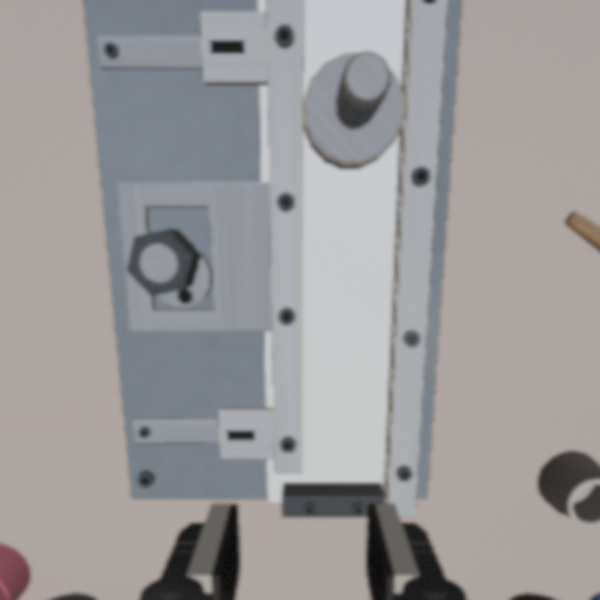

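The gauge stands between the rails at crop (352,110), and the hexagon at (165,262) has turned. Measuring the gap.

```bash
cat > gap.py <<'E'
from h import *
def gap(fn):
    f=np.load(fn); s={k:f[k] for k in f.files}; T=s["T"]; im=s["image"]; g=cv2.GaussianBlur(im,(3,3),0).min(2).astype(float)
    L=[];Rr=[]
    for v in range(95,232,4):
        c=302; a=b=c
        while g[v,a-1]>175:a-=1
        while g[v,b+1]>165:b+=1
        L.append((a-1+(175-g[v,a-1])/(g[v,a]-g[v,a-1]),v));Rr.append((b+(g[v,b]-165)/(g[v,b]-g[v,b+1]),v))
    lp=ray(s,L,0.033,T);rp=ray(s,Rr,0.015,T)
    kl=np.polyfit(lp[:,1],lp[:,0],1);kr=np.polyfit(rp[:,1],rp[:,0],1)
    rl=lp[:,0]-np.polyval(kl,lp[:,1]); k=abs(rl)<rl.std()*1.2; kl=np.polyfit(lp[k,1],lp[k,0],1)
    y=lp[:,1].mean(); th=-np.arctan(kr[0])
    print("yaws",-np.degrees(np.arctan([kl[0],kr[0]])),"gap",1000*(np.polyval(kr,y)-np.polyval(kl,y))*np.cos(th),"std",rl.std())
    print("fixed face at y=.04:",np.polyval(kr,.04)); print(g[160,270:345:3])
    m=(im.max(2)<100).astype(np.uint8); n,l,st,c=cv2.connectedComponentsWithStats(m)
    p=cloud(s,T); q=p[(p[...,2]>.075)&(p[...,2]<.095)&(abs(p[...,0]-.585)<.04)&(abs(p[...,1]-.1)<.05)]
    if len(q): print("handle top",((q.max(0)+q.min(0))/2).round(4),(q.max(0)-q.min(0)).round(4))
gap("w5.npz")
E
python3 gap.py; python3 - <<'E'
from h import *
f=np.load("w5.npz"); s={k:f[k] for k in f.files}; T=s["T"]; p=cloud(s,T)
# hexagon top face points
k=(abs(p[...,2]-.055)<.005)&(np.hypot(p[...,0]-.501,p[...,1]-.0457)<.02)
cnt,_=cv2.findContours(k.astype(np.uint8),cv2.RETR_EXTERNAL,cv2.CHAIN_APPROX_NONE)
c=max(cnt,key=cv2.contourArea)[:,0]; P=ray(s,c,.055,T)[:,:2]; ctr=(P.max(0)+P.min(0))/2; d=P-ctr
r=np.hypot(*d.T);a=np.arctan2(d[:,1],d[:,0]);print("hex",ctr,r.min(),r.max(),"ang",np.degrees(np.angle((np.exp(6j*a)*(r-r.mean())).sum())/6)+6.93)
E
```

```text
yaws [-7.11146474 -6.85420114] gap 43.907059812832124 std 0.00017291839768985957
fixed face at y=.04: 0.601164855747363
[109.  65. 116. 169. 195. 200. 200. 200. 200. 199. 200. 199. 199. 199.
 199. 199. 199. 199. 188. 136. 168. 170. 170. 170. 165.]
handle top [0.586  0.0951 0.0822] [0.0159 0.0159 0.0132]
hex [0.50156248 0.04628618] 0.011382560183970911 0.013744211914758574 ang 11.470097508665084
```

```bash
python3 - <<'E'
from h import *
th=np.radians(-6.93);ex=np.array([np.cos(th),np.sin(th)]);ey=np.array([-np.sin(th),np.cos(th)]);B=np.array([.5012,.0458])
for fn in ("w2.npz","w5.npz"):
    f=np.load(fn); s={k:f[k] for k in f.files}; T=s["T"]; im=s["image"]
    m=(im.max(2)<120).astype(np.uint8); m[248:]=0
    n,l,st,c=cv2.connectedComponentsWithStats(m); print(fn)
    for i in range(1,n):
        if 12<st[i,4]<110 and st[i,2]<14 and st[i,3]<14:
            w=(120-im.max(2).astype(float))*(l==i); w[w<0]=0; v,u=np.mgrid[:420,:560]
            P=ray(s,[(w*u).sum()/w.sum(),(w*v).sum()/w.sum()],.033,T)[0,:2]-B; print(st[i,4],(1000*np.array([P@ex,P@ey])).round(1))
E
```

```text
w2.npz
21 [36.6 99.1]
91 [204.9 120. ]
92 [107.1 101.1]
44 [-21.1  81. ]
82 [44.7 85.9]
65 [107.2  34.6]
58 [44.9 24.4]
44 [-110.   -17.7]
80 [-107.2  -32.5]
45 [ 44.9 -23.9]
42 [107.4 -34. ]
28 [-20.8 -79. ]
57 [ 20.6 -80.5]
46 [ 45.  -85.3]
81 [ -22.3 -103.2]
29 [107.2 -99.6]
w5.npz
18 [-135.7   95.4]
81 [50.1 85.9]
44 [-18.6  80.9]
64 [107.   34.6]
52 [50.2 24.5]
43 [-105.9  -17.9]
44 [ 50.2 -23.9]
72 [-103.2  -32.8]
42 [107.  -33.9]
24 [-18.4 -79.1]
52 [ 27.7 -80.6]
40 [ 50.3 -85.3]
40 [ 107.1 -100.3]
72 [ -19.6 -103.3]
51 [ 205.1 -110.1]
```

Screw distances changed by 5.5 mm, so the gap is about 42.7 mm, in agreement with the 10.4° tool angle. Next I grip the handle along the lane direction and slide.

```bash
python3 -m crank '[{"dp":[0.11,0.37,0],"angular":[0,0,8.2]},{"dp":[0.11,0.37,0],"angular":[0,0,8.2]},{"dp":[0.11,0.37,0],"angular":[0,0,8.2]},{"dp":[0.11,0.37,0],"angular":[0,0,8.2]},{"dp":[0.11,0.37,0],"angular":[0,0,8.2]},{"dp":[0.11,0.37,0],"angular":[0,0,8.2]},{"dp":[0.11,0.37,0],"angular":[0,0,8.2]},{"dp":[0.11,0.37,0],"angular":[0,0,8.2]},{"dp":[0.1,0.37,0],"angular":[0,0,8.2]},{"dp":[0.1,0.36,0],"angular":[0,0,8.2]},{"dp":[0.1,0.36,0],"angular":[0,0,8]},{"dp":[0,0,-0.9],"angular":[0,0,0]},{"dp":[0,0,-0.5],"angular":[0,0,0]},{"dp":[0,0,0],"angular":[0,0,0]},{"dp":[0,0,0],"angular":[0,0,0]},{"dp":[0,0,0],"angular":[0,0,0]}]' 0.5 20; python3 - <<'E'
from h import *
state()
E
```

```text
t: 16.1
tcp_pos: [0.5875, 0.0952, 0.1332]
tool_rot: [0.061, 0.998, 0.0, 0.001]
force: [-0.1, 0.5, -0.1]
finger_gap: 0.499
gripper_force: 0.0
t 16.1 tcp [0.5875 0.0952 0.1332] y axis 83.01 z [ 0.002 -0.    -1.   ] gap 0.499 F [-0.1  0.5 -0.1] q6 -1.48
```

```bash
python3 -m crank '[{"dp":[-0.03,0,-0.8],"angular":[0,0,0]},{"dp":[0,0,-0.8],"angular":[0,0,0]},{"dp":[0,0,-0.47],"angular":[0,0,0]},{"dp":[0,0,0],"angular":[0,0,0]},{"dp":[0,0,0],"angular":[0,0,0]}]'; python3 -m crank '[{"dp":[0,0,0],"angular":[0,0,0]},{"dp":[0,0,0],"angular":[0,0,0]},{"dp":[0,0,0],"angular":[0,0,0]},{"dp":[0,0,0],"angular":[0,0,0]},{"dp":[0,0,0],"angular":[0,0,0]}]' 1 20;  python3 - <<'E'
from h import *
state()
E
```

```text
t: 16.6
tcp_pos: [0.5865, 0.0952, 0.0707]
tool_rot: [0.061, 0.998, 0.0, 0.0]
force: [0.1, -0.2, 0.4]
finger_gap: 0.497
gripper_force: 0.0
t: 17.1
tcp_pos: [0.5869, 0.0953, 0.0712]
tool_rot: [0.061, 0.998, 0.0, 0.001]
force: [-0.7, 1.3, 5.8]
finger_gap: 0.174
gripper_force: 23.5
t 17.1 tcp [0.5869 0.0953 0.0712] y axis 82.99 z [ 0.002  0.    -1.   ] gap 0.174 F [-0.7  1.3  5.8] q6 -1.48
```

```bash
python3 -m crank '[{"dp":[-0.04,-0.33,0],"angular":[0,0,0]},{"dp":[-0.04,-0.33,0],"angular":[0,0,0]},{"dp":[-0.04,-0.33,0],"angular":[0,0,0]},{"dp":[-0.04,-0.33,0],"angular":[0,0,0]},{"dp":[-0.04,-0.33,0],"angular":[0,0,0]}]';  python3 - <<'E'
from h import *
state()
E
```

```text
t: 17.6
tcp_pos: [0.5812, 0.0465, 0.0713]
tool_rot: [0.062, 0.998, 0.001, 0.002]
force: [0.9, 1.2, 3.9]
finger_gap: 0.178
gripper_force: 23.7
t 17.6 tcp [0.5812 0.0465 0.0713] y axis 82.93 z [ 0.003  0.002 -1.   ] gap 0.178 F [0.9 1.2 3.9] q6 -1.56
```

```bash
python3 -m crank '[{"dp":[-0.04,-0.33,0],"angular":[0,0,0]},{"dp":[-0.04,-0.33,0],"angular":[0,0,0]},{"dp":[-0.04,-0.33,0],"angular":[0,0,0]},{"dp":[-0.04,-0.33,0],"angular":[0,0,0]},{"dp":[-0.04,-0.33,0],"angular":[0,0,0]},{"dp":[-0.04,-0.33,0],"angular":[0,0,0]},{"dp":[-0.04,-0.33,0],"angular":[0,0,0]},{"dp":[-0.04,-0.33,0],"angular":[0,0,0]},{"dp":[-0.04,-0.3,0],"angular":[0,0,0]},{"dp":[-0.02,-0.15,0],"angular":[0,0,0]},{"dp":[0,0,0],"angular":[0,0,0]}]';  python3 - <<'E'
from h import *
state()
E
```

```text
t: 18.7
tcp_pos: [0.5697, -0.047, 0.0713]
tool_rot: [0.062, 0.998, 0.0, 0.002]
force: [1.9, 4.2, 7.1]
finger_gap: 0.179
gripper_force: 23.8
t 18.7 tcp [ 0.5697 -0.047   0.0713] y axis 82.9 z [ 0.003  0.001 -1.   ] gap 0.179 F [1.9 4.2 7.1] q6 -1.73
```

```bash
python3 -m crank '[{"dp":[-0.01,-0.07,0],"angular":[0,0,0]},{"dp":[-0.01,-0.07,0],"angular":[0,0,0]},{"dp":[-0.01,-0.07,0],"angular":[0,0,0]},{"dp":[0,0,0],"angular":[0,0,0]}]'; python3 -m crank '[{"dp":[0,0,0],"angular":[0,0,0]},{"dp":[0,0,0],"angular":[0,0,0]},{"dp":[0,0,0],"angular":[0,0,0]},{"dp":[0,0,0],"angular":[0,0,0]}]' 0.6; python3 -m crank '[{"dp":[0,0,1],"angular":[0,0,0]},{"dp":[0,0,1],"angular":[0,0,0]},{"dp":[0,0,1],"angular":[0,0,0]},{"dp":[0,-0.8,0.3],"angular":[0,0,0]},{"dp":[0,-0.8,0],"angular":[0,0,0]},{"dp":[0,0,0],"angular":[0,0,0]},{"dp":[0,0,0],"angular":[0,0,0]}]'; python3 - <<'E'
from h import *
state(); a=vision.snapshot("side"); cv2.imwrite("pics/s6.png",cv2.resize(a["image"][150:250,230:380],None,fx=4,fy=4,interpolation=cv2.INTER_CUBIC))
s,T=wrist(); np.savez("w6.npz",T=T,**s)
p=cloud(s,T); k=(p[...,2]>.075)&(p[...,2]<.095)&(abs(p[...,0]-.57)<.04)&(abs(p[...,1]+.05)<.04); q=p[k]; print(len(q))
B=np.array([.5012,.0458]);th=np.radians(-6.93);ex=np.array([np.cos(th),np.sin(th)]);ey=np.array([-np.sin(th),np.cos(th)])
if len(q): c=((q.max(0)+q.min(0))/2); print(c,"lane",(c[:2]-B)@ex-.045,(c[:2]-B)@ey)
E
```

```text
t: 19.1
tcp_pos: [0.569, -0.0524, 0.0713]
tool_rot: [0.062, 0.998, 0.001, 0.002]
force: [2.3, 5.9, 8.1]
finger_gap: 0.18
gripper_force: 24.2
t: 19.5
tcp_pos: [0.5672, -0.0535, 0.0697]
tool_rot: [0.061, 0.998, -0.0, -0.001]
force: [0.1, 0.7, -0.1]
finger_gap: 0.4
gripper_force: 0.0
t: 20.2
tcp_pos: [0.5671, -0.1015, 0.1687]
tool_rot: [0.062, 0.998, 0.0, -0.001]
force: [0.2, 0.2, -1.0]
finger_gap: 0.401
gripper_force: 0.0
t 20.2 tcp [ 0.5671 -0.1015  0.1687] y axis 82.9 z [-0.001  0.001 -1.   ] gap 0.401 F [ 0.2  0.2 -1. ] q6 -1.82
413
[ 0.56779139 -0.0521175   0.08176611] lane 0.03291929219329501 -0.08916745498818636
```

View pics/s6.png

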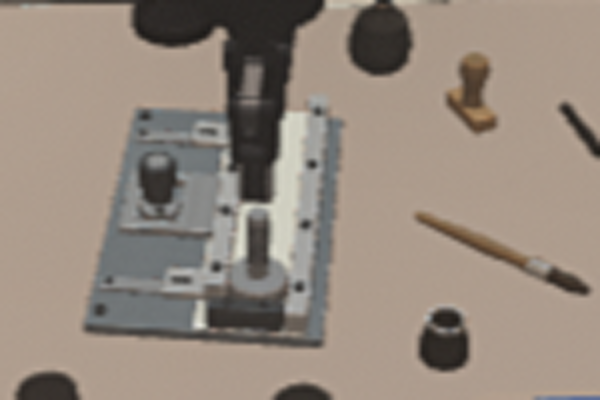

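The gauge stands upright against the stop at crop (258,270), lane y −89 mm. Now back to the stand.

```bash
python3 -m crank '[{"dp":[0.03,0.82,0],"angular":[0,0,0]},{"dp":[0,0.82,0],"angular":[0,0,0]},{"dp":[0,0,-0.8],"angular":[0,0,0]},{"dp":[0,0,-0.8],"angular":[0,0,0]},{"dp":[0,0,-0.8],"angular":[0,0,0]},{"dp":[0,0,-0.84],"angular":[0,0,0]},{"dp":[0,0,0],"angular":[0,0,0]},{"dp":[0,0,0],"angular":[0,0,0]}]'; python3 -m crank '[{"dp":[0,0,0],"angular":[0,0,0]},{"dp":[0,0,0],"angular":[0,0,0]},{"dp":[0,0,0],"angular":[0,0,0]},{"dp":[0,0,0],"angular":[0,0,0]},{"dp":[0,0,0],"angular":[0,0,0]}]' 1 50; python3 -m crank '[{"dp":[0,0,0.4],"angular":[0,0,0]},{"dp":[0,0,0.5],"angular":[0,0,0]},{"dp":[0,0,0.9],"angular":[0,0,0]},{"dp":[0,0,0],"angular":[0,0,0]},{"dp":[0,0,0],"angular":[0,0,0]}]'
```

```text
t: 21.1
tcp_pos: [0.5681, -0.0513, 0.0716]
tool_rot: [0.061, 0.998, 0.0, -0.001]
force: [1.3, -0.3, 1.1]
finger_gap: 0.399
gripper_force: 0.0
t: 21.6
tcp_pos: [0.5695, -0.0521, 0.0732]
tool_rot: [0.061, 0.998, -0.0, 0.001]
force: [0.8, 2.1, 6.1]
finger_gap: 0.17
gripper_force: 49.1
t: 22.1
tcp_pos: [0.5683, -0.0522, 0.1262]
tool_rot: [0.061, 0.998, -0.0, 0.0]
force: [-0.1, 0.7, -3.0]
finger_gap: 0.171
gripper_force: 48.9
```

```bash
python3 -m crank '[{"dp":[-0.14,0.86,0],"angular":[0,0,0]},{"dp":[-0.14,0.86,0],"angular":[0,0,0]},{"dp":[-0.14,0.86,0],"angular":[0,0,0]},{"dp":[-0.14,0.86,0],"angular":[0,0,0]},{"dp":[-0.14,0.86,0],"angular":[0,0,0]},{"dp":[-0.14,0.86,0],"angular":[0,0,0]},{"dp":[-0.13,0.86,0],"angular":[0,0,0]},{"dp":[-0.13,0.86,0],"angular":[0,0,0]},{"dp":[-0.13,0.86,0],"angular":[0,0,0]},{"dp":[-0.13,0.86,0],"angular":[0,0,0]},{"dp":[-0.13,0.86,0],"angular":[0,0,0]},{"dp":[-0.13,0.86,0],"angular":[0,0,0]},{"dp":[-0.13,0.86,0],"angular":[0,0,0]},{"dp":[-0.13,0.87,0],"angular":[0,0,0]},{"dp":[0,0,-0.9],"angular":[0,0,0]},{"dp":[0,0,0],"angular":[0,0,0]},{"dp":[0,0,0],"angular":[0,0,0]},{"dp":[0,0,0],"angular":[0,0,0]}]'; python3 - <<'E'
from h import *
state()
E
```

```text
t: 23.9
tcp_pos: [0.5123, 0.3088, 0.0989]
tool_rot: [0.062, 0.998, -0.0, -0.0]
force: [-0.6, -0.7, -2.9]
finger_gap: 0.174
gripper_force: 49.1
t 23.9 tcp [0.5123 0.3088 0.0989] y axis 82.94 z [-0. -0. -1.] gap 0.174 F [-0.6 -0.7 -2.9] q6 -1.09
```

Within 1 mm; lowering 35 mm.

```bash
python3 -m crank '[{"dp":[-0.01,0.03,-0.4],"angular":[0,0,0]},{"dp":[0,0,-0.3],"angular":[0,0,0]},{"dp":[0,0,-0.2],"angular":[0,0,0]},{"dp":[0,0,-0.15],"angular":[0,0,0]},{"dp":[0,0,-0.08],"angular":[0,0,0]},{"dp":[0,0,0],"angular":[0,0,0]},{"dp":[0,0,0],"angular":[0,0,0]}]'
```

```text
t: 24.6
tcp_pos: [0.512, 0.3104, 0.0651]
tool_rot: [0.061, 0.998, 0.0, 0.0]
force: [0.2, 0.1, -2.2]
finger_gap: 0.168
gripper_force: 49.5
```

```bash
python3 -m crank '[{"dp":[0,0,-0.07],"angular":[0,0,0]},{"dp":[0,0,-0.05],"angular":[0,0,0]},{"dp":[0,0,0],"angular":[0,0,0]}]'; python3 -m crank '[{"dp":[0,0,0],"angular":[0,0,0]},{"dp":[0,0,0],"angular":[0,0,0]},{"dp":[0,0,0],"angular":[0,0,0]},{"dp":[0,0,0],"angular":[0,0,0]},{"dp":[0,0,0.7],"angular":[0,0,0]},{"dp":[0,0,1],"angular":[0,0,0]},{"dp":[0,0,1],"angular":[0,0,0]},{"dp":[-0.5,-1,1],"angular":[0,0,-8.2]},{"dp":[-0.3,-1,1],"angular":[0,0,-8.2]},{"dp":[0,-1,0],"angular":[0,0,-8.2]},{"dp":[0,-1,0],"angular":[0,0,-8.2]},{"dp":[0,0,0],"angular":[0,0,0]},{"dp":[0,0,0],"angular":[0,0,0]}]' 0.4
python3 - <<'E'
from h import *
state(); a=vision.snapshot("side"); np.savez("side7.npz",**a); im=a["image"]; p=cloud(a); z=p[...,2]
q=p[(z>.072)&(z<.09)&(abs(p[...,0]-.511)<.03)&(abs(p[...,1]-.31)<.03)]; print("gauge top",len(q),((q.max(0)+q.min(0))/2).round(4) if len(q) else 0, "before .5087 .3081 .0773")
m=((z>0.030)&(z<0.06)&(im.max(2)<110)).astype(np.uint8); m[:235]=0;m[:,:190]=0;m[:,330:]=0
n,l,st,c=cv2.connectedComponentsWithStats(m)
for i in range(1,n):
    if st[i,4]>60:
        q=p[l==i]; k=q[q[:,2]>.038]; print(st[i],((k.min(0)+k.max(0))/2).round(4),(k.max(0)-k.min(0)).round(3))
s,T=wrist(); np.savez("w7.npz",T=T,**s)
p=cloud(s,T); z=p[...,2]
for lo,hi in ((.070,.086),(.0215,.030),(.012,.0195)):
    q=p[(z>lo)&(z<hi)&(np.hypot(p[...,0]-.5116,p[...,1]-.31)<.045)]
    if len(q): print(len(q),((q.max(0)+q.min(0))/2).round(4),(q.max(0)-q.min(0)).round(4))
E
```

```text
t: 24.9
tcp_pos: [0.5124, 0.3106, 0.0642]
tool_rot: [0.061, 0.998, 0.0, 0.001]
force: [-3.2, -1.3, 13.5]
finger_gap: 0.172
gripper_force: 51.0
t: 26.2
tcp_pos: [0.488, 0.1899, 0.2024]
tool_rot: [0.341, 0.94, 0.0, -0.0]
force: [-0.8, 0.3, -0.3]
finger_gap: 0.603
gripper_force: 0.0
t 26.2 tcp [0.488  0.1899 0.2024] y axis 50.17 z [-0.  0. -1.] gap 0.603 F [-0.8  0.3 -0.3] q6 -0.72
gauge top 19 [0.5087 0.3114 0.0777] before .5087 .3081 .0773
[234 243  15  14 177] [ 0.4341 -0.169   0.0428] [0.035 0.04  0.009]
[298 246  15  15 186] [ 0.5903 -0.1835  0.0427] [0.035 0.039 0.009]
[225 301  18  18 249] [ 0.4277 -0.351   0.0425] [0.034 0.039 0.009]
[282 302  18  18 260] [ 0.5505 -0.3566  0.0427] [0.036 0.04  0.009]
334 [0.5107 0.3103 0.0751] [0.0156 0.0154 0.01  ]
993 [0.5111 0.3107 0.0256] [0.041  0.0414 0.0081]
1681 [0.5113 0.3095 0.0157] [0.0711 0.07   0.0074]
```

The gauge is back in the stand, plug top at 25.6 mm and about 1 mm off centre. Next: the pots, starting with a wrist look.

```bash
cat > pots.py <<'E'
from h import *
s,T=wrist(); state(); im=s["image"]; cv2.imwrite("pics/wl.png",im); p=cloud(s,T); z=p[...,2]
m=((z>.036)&(z<.048)&(im.max(2)<100)).astype(np.uint8)
n,l,st,c=cv2.connectedComponentsWithStats(m)
for i in range(1,n):
    if st[i,4]>250:
        cnt,_=cv2.findContours((l==i).astype(np.uint8),cv2.RETR_EXTERNAL,cv2.CHAIN_APPROX_NONE)
        (x,y),r=cv2.minEnclosingCircle(ray(s,cnt[0][:,0],.042,T)[:,:2].astype(np.float32)); print("lid",round(x,4),round(y,4),"d",round(2*r,4),st[i],np.nanmedian(z[l==i]).round(4))
E
python3 -m crank '[{"dp":[-0.13,-0.93,0],"angular":[0,0,-4.1]},{"dp":[-0.13,-0.93,0],"angular":[0,0,-4.1]},{"dp":[-0.13,-0.93,0],"angular":[0,0,-4.1]},{"dp":[-0.13,-0.93,0],"angular":[0,0,-4.1]},{"dp":[-0.13,-0.93,0],"angular":[0,0,-4.1]},{"dp":[-0.13,-0.93,0],"angular":[0,0,-4.1]},{"dp":[-0.13,-0.93,0],"angular":[0,0,-4.1]},{"dp":[-0.13,-0.93,0],"angular":[0,0,-4.1]},{"dp":[-0.13,-0.93,0],"angular":[0,0,-4.1]},{"dp":[-0.13,-0.93,0],"angular":[0,0,-4.1]},{"dp":[-0.13,-0.93,0],"angular":[0,0,-4.1]},{"dp":[-0.13,-0.93,0],"angular":[0,0,-4.1]},{"dp":[-0.13,-0.93,0],"angular":[0,0,-4.0]},{"dp":[-0.13,-0.93,0],"angular":[0,0,-4]},{"dp":[0,0,0],"angular":[0,0,0]},{"dp":[0,0,0],"angular":[0,0,0]}]' 0.3; python3 pots.py
```

```text
t: 27.9
tcp_pos: [0.4336, -0.1998, 0.2021]
tool_rot: [0.749, 0.663, 0.0, -0.001]
force: [-0.7, 0.1, 0.2]
finger_gap: 0.703
gripper_force: 0.0
t 27.95 tcp [ 0.4333 -0.1992  0.2021] y axis -6.91 z [-0.001  0.001 -1.   ] gap 0.698 F [0.8 0.4 0.3] q6 -0.55
lid 0.5904 -0.1817 d 0.04 [ 420  141   41   39 1260] 0.042
lid 0.4352 -0.1675 d 0.0383 [ 260  145   38   39 1151] 0.0419
lid 0.4291 -0.349 d 0.0409 [277 306  32  30 744] 0.0418
```

```bash
python3 -m crank '[{"dp":[0.08,0.54,-0.5],"angular":[0,0,0]},{"dp":[0,0.54,-0.8],"angular":[0,0,0]},{"dp":[0,0,-0.9],"angular":[0,0,0]},{"dp":[0,0,-0.9],"angular":[0,0,0]},{"dp":[0,0,-0.9],"angular":[0,0,0]},{"dp":[0,0,-0.9],"angular":[0,0,0]},{"dp":[0,0,-0.6],"angular":[0,0,0]},{"dp":[0,0,0],"angular":[0,0,0]},{"dp":[0,0,0],"angular":[0,0,0]}]'; python3 -m crank '[{"dp":[0,0,0],"angular":[0,0,0]},{"dp":[0,0,0],"angular":[0,0,0]},{"dp":[0,0,0],"angular":[0,0,0]},{"dp":[0,0,0],"angular":[0,0,0]},{"dp":[0,0,0],"angular":[0,0,0]}]' 1 40; python3 -m crank '[{"dp":[0,0,0.4],"angular":[0,0,0]},{"dp":[0,0,0.8],"angular":[0,0,0]},{"dp":[0,0,0.8],"angular":[0,0,0]},{"dp":[0,0,0],"angular":[0,0,0]},{"dp":[0,0,0],"angular":[0,0,0]}]'
```

```text
t: 28.85
tcp_pos: [0.4357, -0.1667, 0.0374]
tool_rot: [0.748, 0.663, -0.0, -0.001]
force: [0.6, -0.0, 0.3]
finger_gap: 0.701
gripper_force: 0.0
t: 29.35
tcp_pos: [0.4363, -0.1679, 0.0387]
tool_rot: [0.749, 0.663, 0.0, 0.001]
force: [0.8, 2.8, 7.1]
finger_gap: 0.44
gripper_force: 39.9
t: 29.85
tcp_pos: [0.436, -0.1682, 0.0984]
tool_rot: [0.749, 0.663, 0.0, 0.001]
force: [0.4, 0.4, -0.5]
finger_gap: 0.439
gripper_force: 40.2
```

```bash
python3 -m crank '[{"dp":[0.74,0.67,0],"angular":[0,0,0]},{"dp":[0.74,0.67,0],"angular":[0,0,0]},{"dp":[0.74,0.67,0],"angular":[0,0,0]},{"dp":[0.74,0.67,0],"angular":[0,0,0]},{"dp":[0.74,0.67,0],"angular":[0,0,0]},{"dp":[0.73,0.66,0],"angular":[0,0,0]},{"dp":[0,0,-0.6],"angular":[0,0,0]},{"dp":[0,0,0],"angular":[0,0,0]},{"dp":[0,0,0],"angular":[0,0,0]},{"dp":[0,0,0],"angular":[0,0,0]}]'; python3 - <<'E'
from h import *
state(); a=vision.snapshot("side"); cv2.imwrite("pics/s8.png",cv2.resize(a["image"][140:260,220:370],None,fx=4,fy=4,interpolation=cv2.INTER_CUBIC))
E
```

```text
t: 30.85
tcp_pos: [0.5679, -0.048, 0.0793]
tool_rot: [0.749, 0.662, -0.0, -0.0]
force: [0.8, -0.5, -0.8]
finger_gap: 0.438
gripper_force: 40.3
t 30.85 tcp [ 0.5679 -0.048   0.0793] y axis -7.05 z [-0.001  0.    -1.   ] gap 0.438 F [ 0.8 -0.5 -0.8] q6 -0.16
```

View pics/s8.png

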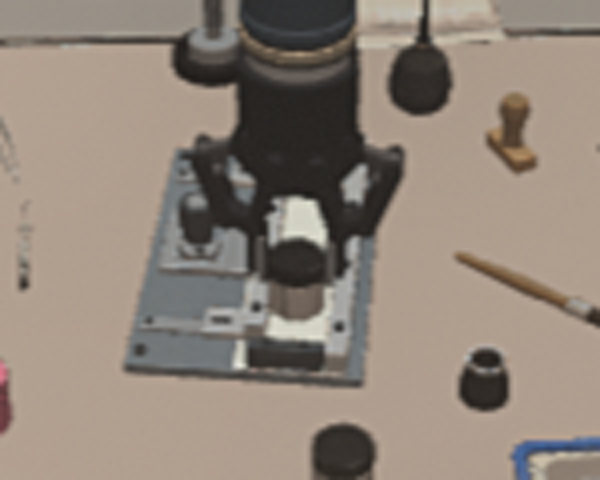

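The pot hangs above the lane at crop (300,290), between the rails. A +1 mm x fix, then down.

```bash
python3 -m crank '[{"dp":[0.03,0,-0.2],"angular":[0,0,0]},{"dp":[0,0,-0.2],"angular":[0,0,0]},{"dp":[0,0,-0.2],"angular":[0,0,0]},{"dp":[0,0,-0.2],"angular":[0,0,0]},{"dp":[0,0,0],"angular":[0,0,0]},{"dp":[0,0,0],"angular":[0,0,0]}]'
```

```text
t: 31.5
tcp_pos: [0.5693, -0.0476, 0.0551]
tool_rot: [0.749, 0.663, -0.0, -0.0]
force: [0.3, -0.1, -1.0]
finger_gap: 0.438
gripper_force: 40.3
```

```bash
python3 -m crank '[{"dp":[0,0,-0.05],"angular":[0,0,0]},{"dp":[0,0,0],"angular":[0,0,0]}]'; python3 -m crank '[{"dp":[0,0,0],"angular":[0,0,0]},{"dp":[0,0,0],"angular":[0,0,0]},{"dp":[0,0,0],"angular":[0,0,0]},{"dp":[0,0,0.8],"angular":[0,0,0]},{"dp":[0,0,1],"angular":[0,0,0]},{"dp":[0,0,1],"angular":[0,0,0]},{"dp":[0.1,-0.8,1],"angular":[0,0,0]},{"dp":[0.1,-0.8,1],"angular":[0,0,0]},{"dp":[0.1,-0.8,0],"angular":[0,0,0]},{"dp":[0.1,-0.8,0],"angular":[0,0,0]},{"dp":[0.1,-0.8,0],"angular":[0,0,0]},{"dp":[0.1,-0.8,0],"angular":[0,0,0]},{"dp":[0.1,-0.8,0],"angular":[0,0,0]},{"dp":[0,0,0],"angular":[0,0,0]},{"dp":[0,0,0],"angular":[0,0,0]}]' 0.3; python3 pots.py
```

```text
t: 31.7
tcp_pos: [0.5695, -0.0476, 0.054]
tool_rot: [0.749, 0.663, 0.0, 0.0]
force: [-0.2, 0.7, -0.5]
finger_gap: 0.441
gripper_force: 40.3
t: 33.2
tcp_pos: [0.5901, -0.2157, 0.1977]
tool_rot: [0.749, 0.662, 0.0, -0.001]
force: [-0.3, 0.4, -0.1]
finger_gap: 0.698
gripper_force: 0.0
t 33.25 tcp [ 0.5899 -0.2149  0.1977] y axis -7.02 z [-0.001  0.001 -1.   ] gap 0.706 F [0.2 0.9 0.9] q6 -0.4
lid 0.8565 -0.2062 d 0.1276 [ 542   85   18  132 1075] 0.041
lid 0.5921 -0.1822 d 0.0382 [ 260  144   39   40 1202] 0.0419
lid 0.5521 -0.3531 d 0.0405 [247 303  33  30 786] 0.0417
```

```bash
python3 -m crank '[{"dp":[0.09,0.56,-0.5],"angular":[0,0,0]},{"dp":[0,0.56,-0.8],"angular":[0,0,0]},{"dp":[0,0,-0.9],"angular":[0,0,0]},{"dp":[0,0,-0.9],"angular":[0,0,0]},{"dp":[0,0,-0.9],"angular":[0,0,0]},{"dp":[0,0,-0.9],"angular":[0,0,0]},{"dp":[0,0,-0.45],"angular":[0,0,0]},{"dp":[0,0,0],"angular":[0,0,0]},{"dp":[0,0,0],"angular":[0,0,0]}]'; python3 -m crank '[{"dp":[0,0,0],"angular":[0,0,0]},{"dp":[0,0,0],"angular":[0,0,0]},{"dp":[0,0,0],"angular":[0,0,0]},{"dp":[0,0,0],"angular":[0,0,0]},{"dp":[0,0,0],"angular":[0,0,0]}]' 1 40; python3 -m crank '[{"dp":[0,0,0.6],"angular":[0,0,0]},{"dp":[0,0,1],"angular":[0,0,0]},{"dp":[0,0,1],"angular":[0,0,0]},{"dp":[0,0,0.6],"angular":[0,0,0]},{"dp":[0,0,0],"angular":[0,0,0]},{"dp":[0,0,0],"angular":[0,0,0]}]'
```

```text
t: 34.15
tcp_pos: [0.5936, -0.1816, 0.038]
tool_rot: [0.749, 0.663, 0.0, 0.0]
force: [0.1, -0.1, 1.1]
finger_gap: 0.702
gripper_force: 0.0
t: 34.65
tcp_pos: [0.5943, -0.1824, 0.0392]
tool_rot: [0.749, 0.663, 0.001, 0.001]
force: [-0.0, 1.4, 6.4]
finger_gap: 0.439
gripper_force: 40.2
t: 35.25
tcp_pos: [0.5929, -0.182, 0.1335]
tool_rot: [0.749, 0.663, 0.0, 0.0]
force: [0.1, 1.1, -2.1]
finger_gap: 0.438
gripper_force: 40.3
```

```bash
python3 -m crank '[{"dp":[-0.09,0.87,0],"angular":[0,0,0]},{"dp":[-0.09,0.87,0],"angular":[0,0,0]},{"dp":[-0.09,0.87,0],"angular":[0,0,0]},{"dp":[-0.09,0.87,0],"angular":[0,0,0]},{"dp":[-0.08,0.87,0],"angular":[0,0,0]},{"dp":[-0.08,0.86,0],"angular":[0,0,0]},{"dp":[-0.08,0.86,0],"angular":[0,0,0]},{"dp":[0,0,-0.9],"angular":[0,0,0]},{"dp":[0,0,-0.9],"angular":[0,0,0]},{"dp":[0,0,0],"angular":[0,0,0]},{"dp":[0,0,0],"angular":[0,0,0]},{"dp":[0,0,0],"angular":[0,0,0]}]'; python3 - <<'E'
from h import *
state()
E
```

```text
t: 36.45
tcp_pos: [0.5756, -0.0002, 0.0798]
tool_rot: [0.749, 0.662, 0.0, 0.0]
force: [0.0, -0.3, -1.3]
finger_gap: 0.439
gripper_force: 40.4
t 36.45 tcp [ 5.756e-01 -2.000e-04  7.980e-02] y axis -7.03 z [ 0.001 -0.    -1.   ] gap 0.439 F [ 0.  -0.3 -1.3] q6 -0.07
```

```bash
python3 -m crank '[{"dp":[-0.02,0,-0.2],"angular":[0,0,0]},{"dp":[0,0,-0.2],"angular":[0,0,0]},{"dp":[0,0,-0.2],"angular":[0,0,0]},{"dp":[0,0,-0.2],"angular":[0,0,0]},{"dp":[0,0,-0.03],"angular":[0,0,0]},{"dp":[0,0,0],"angular":[0,0,0]}]'
```

```text
t: 37.05
tcp_pos: [0.5745, 0.0001, 0.0544]
tool_rot: [0.749, 0.663, -0.0, -0.0]
force: [-0.1, 0.1, -0.6]
finger_gap: 0.445
gripper_force: 40.3
```

```bash
python3 -m crank '[{"dp":[0,0,-0.03],"angular":[0,0,0]},{"dp":[0,0,0],"angular":[0,0,0]},{"dp":[0,0,0],"angular":[0,0,0]},{"dp":[0,0,0.8],"angular":[0,0,0]},{"dp":[0,0,1],"angular":[0,0,0]},{"dp":[0,0,1],"angular":[0,0,0]},{"dp":[-0.06,-0.9,1],"angular":[0,0,0]},{"dp":[-0.06,-0.9,1],"angular":[0,0,0]},{"dp":[-0.05,-0.9,0],"angular":[0,0,0]},{"dp":[-0.05,-0.9,0],"angular":[0,0,0]},{"dp":[-0.05,-0.9,0],"angular":[0,0,0]},{"dp":[-0.05,-0.9,0],"angular":[0,0,0]},{"dp":[-0.05,-0.9,0],"angular":[0,0,0]},{"dp":[-0.05,-0.9,0],"angular":[0,0,0]},{"dp":[-0.05,-0.9,0],"angular":[0,0,0]},{"dp":[-0.05,-0.9,0],"angular":[0,0,0]},{"dp":[-0.05,-0.9,0],"angular":[0,0,0]},{"dp":[-0.05,-0.9,0],"angular":[0,0,0]},{"dp":[-0.05,-0.9,0],"angular":[0,0,0]},{"dp":[-0.05,-0.9,0],"angular":[0,0,0]}]' 0.3; python3 -m crank '[{"dp":[0,-0.2,0],"angular":[0,0,0]},{"dp":[0,0,0],"angular":[0,0,0]},{"dp":[0,0,0],"angular":[0,0,0]}]'; python3 pots.py
```

```text
t: 39.05
tcp_pos: [0.5526, -0.3788, 0.1975]
tool_rot: [0.749, 0.663, 0.0, -0.0]
force: [-0.1, -0.3, -0.1]
finger_gap: 0.701
gripper_force: 0.0
t: 39.35
tcp_pos: [0.5527, -0.3825, 0.1973]
tool_rot: [0.749, 0.663, 0.0, -0.001]
force: [-0.1, -0.4, -0.6]
finger_gap: 0.7
gripper_force: 0.0
t 39.4 tcp [ 0.5529 -0.3822  0.1974] y axis -6.95 z [-0.001  0.001 -1.   ] gap 0.698 F [ 1.   0.5 -0.5] q6 -0.65
lid 0.5515 -0.3553 d 0.0385 [ 258  152   38   39 1189] 0.0419
lid 0.4308 -0.3517 d 0.0404 [ 133  163   41   39 1227] 0.0416
```

```bash
python3 -m crank '[{"dp":[-0.03,0.46,-0.5],"angular":[0,0,0]},{"dp":[0,0.46,-0.8],"angular":[0,0,0]},{"dp":[0,0,-0.9],"angular":[0,0,0]},{"dp":[0,0,-0.9],"angular":[0,0,0]},{"dp":[0,0,-0.9],"angular":[0,0,0]},{"dp":[0,0,-0.9],"angular":[0,0,0]},{"dp":[0,0,-0.43],"angular":[0,0,0]},{"dp":[0,0,0],"angular":[0,0,0]},{"dp":[0,0,0],"angular":[0,0,0]}]'; python3 -m crank '[{"dp":[0,0,0],"angular":[0,0,0]},{"dp":[0,0,0],"angular":[0,0,0]},{"dp":[0,0,0],"angular":[0,0,0]},{"dp":[0,0,0],"angular":[0,0,0]},{"dp":[0,0,0],"angular":[0,0,0]}]' 1 40; python3 -m crank '[{"dp":[0,0,0.6],"angular":[0,0,0]},{"dp":[0,0,1],"angular":[0,0,0]},{"dp":[0,0,1],"angular":[0,0,0]},{"dp":[0,0,0.6],"angular":[0,0,0]},{"dp":[0,0,0],"angular":[0,0,0]},{"dp":[0,0,0],"angular":[0,0,0]}]'
```

```text
t: 40.3
tcp_pos: [0.5527, -0.3561, 0.0385]
tool_rot: [0.749, 0.663, 0.0, 0.0]
force: [-0.0, 0.0, 0.0]
finger_gap: 0.704
gripper_force: 0.0
t: 40.8
tcp_pos: [0.5531, -0.3571, 0.0397]
tool_rot: [0.749, 0.663, 0.0, 0.002]
force: [-0.8, 0.4, 7.7]
finger_gap: 0.44
gripper_force: 40.4
t: 41.4
tcp_pos: [0.5518, -0.3561, 0.1337]
tool_rot: [0.749, 0.663, 0.0, 0.0]
force: [0.2, 0.2, -0.6]
finger_gap: 0.443
gripper_force: 40.3
```

```bash
python3 -m crank '[{"dp":[0.07,0.9,0],"angular":[0,0,0]},{"dp":[0.07,0.9,0],"angular":[0,0,0]},{"dp":[0.07,0.9,0],"angular":[0,0,0]},{"dp":[0.07,0.9,0],"angular":[0,0,0]},{"dp":[0.07,0.9,0],"angular":[0,0,0]},{"dp":[0.07,0.9,0],"angular":[0,0,0]},{"dp":[0.06,0.9,0],"angular":[0,0,0]},{"dp":[0.06,0.9,0],"angular":[0,0,0]},{"dp":[0.06,0.9,0],"angular":[0,0,0]},{"dp":[0.06,0.9,0],"angular":[0,0,0]},{"dp":[0.06,0.9,0],"angular":[0,0,0]},{"dp":[0.06,0.9,0],"angular":[0,0,0]},{"dp":[0.06,0.9,0],"angular":[0,0,0]},{"dp":[0.06,0.9,0],"angular":[0,0,0]},{"dp":[0.06,0.87,0],"angular":[0,0,0]},{"dp":[0,0,-0.9],"angular":[0,0,0]},{"dp":[0,0,-0.9],"angular":[0,0,0]},{"dp":[0,0,0],"angular":[0,0,0]},{"dp":[0,0,0],"angular":[0,0,0]},{"dp":[0,0,0],"angular":[0,0,0]}]'; python3 - <<'E'
from h import *
state()
E
```

```text
t: 43.4
tcp_pos: [0.5813, 0.0475, 0.0802]
tool_rot: [0.749, 0.662, 0.0, 0.0]
force: [-0.1, 0.0, -1.4]
finger_gap: 0.446
gripper_force: 40.4
t 43.4 tcp [0.5813 0.0475 0.0802] y axis -7.03 z [ 0.001 -0.    -1.   ] gap 0.446 F [-0.1  0.  -1.4] q6 0.01
```

```bash
python3 -m crank '[{"dp":[-0.02,0,-0.2],"angular":[0,0,0]},{"dp":[0,0,-0.2],"angular":[0,0,0]},{"dp":[0,0,-0.2],"angular":[0,0,0]},{"dp":[0,0,-0.2],"angular":[0,0,0]},{"dp":[0,0,-0.03],"angular":[0,0,0]},{"dp":[0,0,0],"angular":[0,0,0]}]'
```

```text
t: 44.0
tcp_pos: [0.5802, 0.0478, 0.0547]
tool_rot: [0.749, 0.663, -0.0, -0.0]
force: [-0.9, -0.5, 0.3]
finger_gap: 0.438
gripper_force: 40.5
```

```bash
python3 -m crank '[{"dp":[0,0,-0.03],"angular":[0,0,0]},{"dp":[0,0,0],"angular":[0,0,0]},{"dp":[0,0,0],"angular":[0,0,0]},{"dp":[0,0,0.8],"angular":[0,0,0]},{"dp":[0,0,1],"angular":[0,0,0]},{"dp":[0,0,1],"angular":[0,0,0]},{"dp":[-0.31,-0.9,1],"angular":[0,0,0]},{"dp":[-0.31,-0.9,1],"angular":[0,0,0]},{"dp":[-0.31,-0.9,0],"angular":[0,0,0]},{"dp":[-0.31,-0.9,0],"angular":[0,0,0]},{"dp":[-0.31,-0.9,0],"angular":[0,0,0]},{"dp":[-0.31,-0.9,0],"angular":[0,0,0]},{"dp":[-0.31,-0.9,0],"angular":[0,0,0]},{"dp":[-0.31,-0.9,0],"angular":[0,0,0]},{"dp":[-0.31,-0.9,0],"angular":[0,0,0]},{"dp":[-0.31,-0.9,0],"angular":[0,0,0]},{"dp":[-0.31,-0.9,0],"angular":[0,0,0]},{"dp":[-0.31,-0.9,0],"angular":[0,0,0]},{"dp":[-0.31,-0.9,0],"angular":[0,0,0]},{"dp":[-0.31,-0.9,0],"angular":[0,0,0]}]' 0.3; python3 -m crank '[{"dp":[-0.31,-0.9,0],"angular":[0,0,0]},{"dp":[-0.31,-0.9,0],"angular":[0,0,0]},{"dp":[0,0,0],"angular":[0,0,0]},{"dp":[0,0,0],"angular":[0,0,0]}]'; python3 pots.py
```

```text
t: 46.0
tcp_pos: [0.4495, -0.3312, 0.1979]
tool_rot: [0.749, 0.663, 0.0, -0.0]
force: [-0.0, 0.1, 0.3]
finger_gap: 0.698
gripper_force: 0.0
t: 46.4
tcp_pos: [0.431, -0.3843, 0.1977]
tool_rot: [0.75, 0.662, 0.0, -0.0]
force: [-0.6, 1.0, -0.5]
finger_gap: 0.705
gripper_force: 0.0
t 46.45 tcp [ 0.4312 -0.3834  0.1976] y axis -7.03 z [-0.001  0.001 -1.   ] gap 0.699 F [ 0.8 -0.2  0.6] q6 -0.8
lid 0.4285 -0.3514 d 0.039 [ 256  146   39   40 1218] 0.0419
```

```bash
python3 -m crank '[{"dp":[-0.07,0.55,-0.5],"angular":[0,0,0]},{"dp":[0,0.55,-0.8],"angular":[0,0,0]},{"dp":[0,0,-0.9],"angular":[0,0,0]},{"dp":[0,0,-0.9],"angular":[0,0,0]},{"dp":[0,0,-0.9],"angular":[0,0,0]},{"dp":[0,0,-0.9],"angular":[0,0,0]},{"dp":[0,0,-0.45],"angular":[0,0,0]},{"dp":[0,0,0],"angular":[0,0,0]},{"dp":[0,0,0],"angular":[0,0,0]}]'; python3 -m crank '[{"dp":[0,0,0],"angular":[0,0,0]},{"dp":[0,0,0],"angular":[0,0,0]},{"dp":[0,0,0],"angular":[0,0,0]},{"dp":[0,0,0],"angular":[0,0,0]},{"dp":[0,0,0],"angular":[0,0,0]}]' 1 40; python3 -m crank '[{"dp":[0,0,0.6],"angular":[0,0,0]},{"dp":[0,0,1],"angular":[0,0,0]},{"dp":[0,0,1],"angular":[0,0,0]},{"dp":[0,0,0.6],"angular":[0,0,0]},{"dp":[0,0,0],"angular":[0,0,0]},{"dp":[0,0,0],"angular":[0,0,0]}]'
```

```text
t: 47.35
tcp_pos: [0.4299, -0.3509, 0.0379]
tool_rot: [0.749, 0.663, 0.0, 0.0]
force: [-0.7, 0.3, -0.1]
finger_gap: 0.7
gripper_force: 0.0
t: 47.85
tcp_pos: [0.43, -0.3518, 0.039]
tool_rot: [0.749, 0.663, 0.0, 0.001]
force: [1.0, 0.9, 6.1]
finger_gap: 0.44
gripper_force: 39.9
t: 48.45
tcp_pos: [0.4292, -0.3512, 0.1336]
tool_rot: [0.749, 0.663, -0.0, 0.0]
force: [-0.3, -0.8, -1.0]
finger_gap: 0.439
gripper_force: 40.2
```

```bash
python3 -m crank '[{"dp":[0.31,0.89,0],"angular":[0,0,0]},{"dp":[0.31,0.89,0],"angular":[0,0,0]},{"dp":[0.31,0.89,0],"angular":[0,0,0]},{"dp":[0.31,0.89,0],"angular":[0,0,0]},{"dp":[0.31,0.89,0],"angular":[0,0,0]},{"dp":[0.31,0.89,0],"angular":[0,0,0]},{"dp":[0.31,0.89,0],"angular":[0,0,0]},{"dp":[0.31,0.88,0],"angular":[0,0,0]},{"dp":[0.31,0.88,0],"angular":[0,0,0]},{"dp":[0.31,0.88,0],"angular":[0,0,0]},{"dp":[0.31,0.88,0],"angular":[0,0,0]},{"dp":[0.31,0.88,0],"angular":[0,0,0]},{"dp":[0.31,0.88,0],"angular":[0,0,0]},{"dp":[0.31,0.88,0],"angular":[0,0,0]},{"dp":[0.31,0.88,0],"angular":[0,0,0]},{"dp":[0.31,0.88,0],"angular":[0,0,0]},{"dp":[0.3,0.88,0],"angular":[0,0,0]},{"dp":[0,0,0],"angular":[0,0,0]}]'; python3 -m crank '[{"dp":[0,0,-0.9],"angular":[0,0,0]},{"dp":[0,0,-0.9],"angular":[0,0,0]},{"dp":[0,0,0],"angular":[0,0,0]},{"dp":[0,0,0],"angular":[0,0,0]},{"dp":[0,0,0],"angular":[0,0,0]}]'
```

```text
t: 50.25
tcp_pos: [0.5871, 0.1027, 0.1316]
tool_rot: [0.748, 0.664, -0.0, -0.001]
force: [0.3, 0.6, -1.5]
finger_gap: 0.44
gripper_force: 40.3
t: 50.75
tcp_pos: [0.5877, 0.0992, 0.0801]
tool_rot: [0.749, 0.662, 0.0, 0.0]
force: [-0.1, -0.5, 0.1]
finger_gap: 0.445
gripper_force: 40.4
```

Drop in, release, and back off for a final look.

```bash
python3 -m crank '[{"dp":[-0.03,0,-0.2],"angular":[0,0,0]},{"dp":[0,0,-0.2],"angular":[0,0,0]},{"dp":[0,0,-0.2],"angular":[0,0,0]},{"dp":[0,0,-0.2],"angular":[0,0,0]},{"dp":[0,0,-0.03],"angular":[0,0,0]},{"dp":[0,0,0],"angular":[0,0,0]}]'; python3 -m crank '[{"dp":[0,0,-0.03],"angular":[0,0,0]},{"dp":[0,0,0],"angular":[0,0,0]},{"dp":[0,0,0],"angular":[0,0,0]},{"dp":[0,0,0.8],"angular":[0,0,0]},{"dp":[0,0,1],"angular":[0,0,0]},{"dp":[0,0,1],"angular":[0,0,0]},{"dp":[-0.3,-0.9,1],"angular":[0,0,0]},{"dp":[-0.3,-0.9,0.5],"angular":[0,0,0]},{"dp":[-0.3,-0.9,0],"angular":[0,0,0]},{"dp":[-0.3,-0.9,0],"angular":[0,0,0]},{"dp":[-0.2,-0.6,0],"angular":[0,0,0]},{"dp":[0,0,0],"angular":[0,0,0]},{"dp":[0,0,0],"angular":[0,0,0]},{"dp":[0,0,0],"angular":[0,0,0]}]' 0.3
python3 - <<'E'
from h import *
s,T=wrist(); state(); np.savez("w9.npz",T=T,**s); im=s["image"]; cv2.imwrite("pics/w9.png",im)
th=np.radians(-6.93);ex=np.array([np.cos(th),np.sin(th)]);ey=np.array([-np.sin(th),np.cos(th)]);B=np.array([.5012,.0458])
m=(im.max(2)<120).astype(np.uint8); n,l,st,c=cv2.connectedComponentsWithStats(m)
for i in range(1,n):
    if 10<st[i,4]<110 and st[i,2]<14 and st[i,3]<14:
        P=ray(s,c[i],.033,T)[0,:2]-B; x,y=P@ex,P@ey
        if 0<x<.12 and abs(y)<.12: print("screw",(1000*x).round(1),(1000*y).round(1))
p=cloud(s,T); m=((abs(p[...,2]-.057)<.005)&(im.max(2)<100)).astype(np.uint8); n,l,st,c=cv2.connectedComponentsWithStats(m)
for i in range(1,n):
    if st[i,4]>200:
        q=p[l==i]; k=(q.max(0)+q.min(0))/2; d=k[:2]-B; print("lid lane x,y",(1000*(d@ex)-45).round(1),(1000*(d@ey)).round(1),np.median(q[:,2]).round(4),np.ptp(q,axis=0).round(3))
E
```

```text
t: 51.35
tcp_pos: [0.5862, 0.0997, 0.0543]
tool_rot: [0.749, 0.663, -0.0, -0.0]
force: [-0.1, -0.2, -0.2]
finger_gap: 0.441
gripper_force: 40.3
t: 52.75
tcp_pos: [0.5445, -0.0256, 0.1826]
tool_rot: [0.749, 0.663, 0.0, -0.0]
force: [0.2, 0.4, -1.0]
finger_gap: 0.7
gripper_force: 0.0
t 52.8 tcp [ 0.5445 -0.0254  0.1826] y axis -6.94 z [ 0.  0. -1.] gap 0.702 F [-0.3  0.5  0.5] q6 -0.13
screw 106.6 99.1
screw 50.2 85.9
screw 106.8 34.6
screw 50.3 24.5
screw 50.2 -23.8
screw 107.0 -33.9
screw 27.5 -80.9
screw 50.4 -85.0
screw 107.1 -100.3
lid lane x,y 32.4 62.2 0.0569 [0.037 0.038 0.008]
lid lane x,y 32.5 11.9 0.0569 [0.037 0.036 0.004]
lid lane x,y -44.5 0.5 0.0556 [0.026 0.023 0.006]
lid lane x,y 32.7 -37.2 0.0569 [0.036 0.038 0.007]
lid lane x,y 33.2 -84.5 0.0569 [0.036 0.038 0.007]
```

View pics/w9.png

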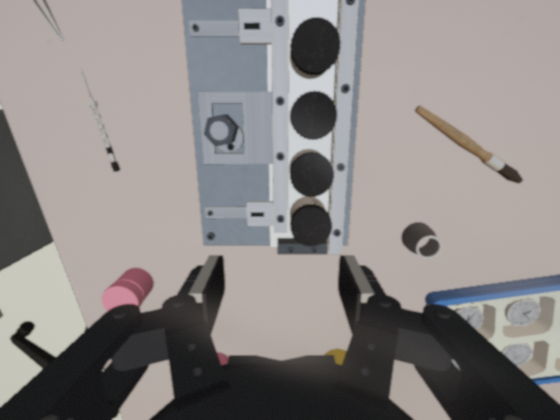

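All four lids are in the lane at pixels (315,45), (313,115), (311,174) and (311,224), tops 57 mm high, and the rail setting is unchanged. Handing in.

```bash
python3 -c "
from station import order
print(order.sign_off())"
```

```text
the job is handed in; nothing more can be done
None
```

The job is handed in, though no verdict came back: the lane is set to a gap of about 42.7 mm, the gauge slid up to the end stop and is back upright in its stand, and all four black-lidded pots stand upright in the lane.

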